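Prise open the fuse box, fit the spare carrier, snap it shut

TASK

Fit the spare fuse carrier in the empty middle way of the grey fuse box, whose snap cover has no handle. Take the thin-bladed opener from the rack, where it stands on edge, lay it down flat on the bench to take it again across its width, then lever the cover up with its blade at the notch in the box's front and swing it right open. Put the carrier fully home in line with its neighbours, press the cover down until it snaps shut, and leave the opener lying flat on the bench clear of the box, everything else where it was.

Things in the scene. Friction and masses are not known exactly. Their poses are not given: they have to be found in the camera images.
- fuse_box: grey sheet-steel fuse box, 120 x 190 mm, 82 mm high with its cover, fixed on its back. Origin: centre of its underside; x from its front wall (towards the bench's front edge) to its hinge side, y across, z up. Front wall: outer face x = -60 mm, 4 mm thick. Inside, a black base with three ways side by side at y = -52, 0, +52 mm; the outer two hold fixed fuse carriers, the middle one is empty
- cover (a joint): cover hinge, rad: 0 shut, grows as it opens, stops at 1.72, just past upright. The cover is a flat 4 mm plate flush with the case. Two spring catches hold it: about 10 N under its front edge frees it, when the edge has risen 6 mm (0.05 rad); it is clear of them at 0.09. Pressing it shut takes about 15 N at the front edge. The hinge is stiff: it stays where left and moves with 2 to 4 N
- pry_notch (a point): centre of the mouth of the pry notch, in the middle of the box's front face, 75 mm above the bench: a slot 44 mm wide and 6 mm high (72 to 78 mm above the bench) between the top of the 4 mm front wall and the underside of the cover. Axes as the box. Behind it there is nothing in the box for 45 mm at that height
- cover_hinge (a point): middle of the cover's hinge line, 80 mm above the bench, at x = +60 mm of the box; its axes turn with the cover (they are the box's when it is shut)
- cover_edge (a point): middle of the cover's free front edge, 120 mm from the hinge; moves with the cover. A shelf stands some 0.1 m behind the open cover, leaving room for fingers pointing down close behind its edge, to push it over
- empty_way (a point): centre of the floor of the empty way, 34 mm above the bench. Axes as the box: the carrier's long axis (its y) goes along the box's x, either way round. Low ribs (6 mm) and brass jaws (12 mm) leave it 3 mm on every side. The neighbours' centres are 52 mm to either side, their knobs' tops 66 mm above the bench
- tool_rack: notched wooden rack, 92 x 128 mm, 34 mm high, fixed to the bench. Two rails 12 mm thick at x = -32 and +32 mm, each with three slots 13 mm wide at y = -42, 0, +42 mm, whose bottoms are 22 mm above the bench; between the rails it is open down to 6 mm. Origin: centre of its underside
- opener: flat lever: wooden handle 96 x 22 x 10 mm with rounded edges, thin steel blade 70 x 18 mm, 2.6 mm thick, 1.8 at the tip; 130 g. Starts on edge in an outer slot of the rack. Origin: middle of the handle's lower edge in the rack; x along it (handle -48 to +48 mm, blade tip +118), y across its thickness (centre 0), z across its width (0 to 22 mm). Let go on edge on the bench, it topples flat
- file: flat file with the same handle but a dark steel bar 8 mm thick, too thick for the notch; on edge in the other outer slot of the rack. Origin and axes as the opener's. To be left there
- spare_carrier: white porcelain fuse carrier with brass blades, upright on the bench: 22 mm wide (x), 78 mm over its blades (y; porcelain 60 mm), 32 mm high, 70 g. Origin: centre of its underside. The body is 20 mm high; a knob 12 mm (x) by 26 mm (y) stands 12 mm above it, to be held across the 12 mm
- bobbin: green coil bobbin, 30 x 40 mm, 46 mm high, a bystander at the left. Beyond it, left and at the back, shelves stand 0.2 m high and more: swing in over the robot's side of the bench
- insulator: white insulator knob, 40 mm across, 47 mm high, a bystander at the near corner of the bench; to the right of it, between the box's front, the rack and the bench's edge, the bench is clear, with room to lay the opener

How it is judged (in metres and radians):
On the way, in this order (a step that is already met when the one before it is completed fails the run):
1. the opener has been laid down flat on the bench and let go (height (world z) of opener between 0 and 0.012 m and angle between opener's own z axis and vertical between 1.35 and 1.79 rad and contact force between the fingers and opener below 0.1 N), for 0.1 s.
2. the cover is levered out of its catches with the opener's blade (value of joint cover between 0.06 and 0.6 rad and contact force between opener and cover above 0.2 N and contact force between the fingers and cover below 0.2 N).
3. the cover stands open (value of joint cover above 1.35 rad), for 0.2 s.
4. the spare carrier sits fully home in the empty way, let go, with the cover open (value of joint cover above 1 rad and horizontal distance between spare_carrier and empty_way below 0.006 m and z of spare_carrier in the frame of empty_way below 0.003 m and angle between the y axis of spare_carrier and the x axis of empty_way, either way round below 0.2 rad and angle between spare_carrier's own z axis and vertical below 0.1 rad and contact force between the fingers and spare_carrier below 0.1 N), for 0.2 s.
At the end, for the whole second after the job is handed in: Cover shut and snapped (within 0.025 rad); spare carrier upright and home in the middle way (6 mm from centre, under 3 mm high, within 0.2 rad of in line); opener flat and still on the bench, not touching the box; file, bobbin and insulator within 30 mm of where they were (value of joint cover below 0.025 rad and horizontal distance between spare_carrier and empty_way below 0.006 m and z of spare_carrier in the frame of empty_way below 0.003 m and angle between the y axis of spare_carrier and the x axis of empty_way, either way round below 0.2 rad and angle between spare_carrier's own z axis and vertical below 0.1 rad and height (world z) of opener between 0 and 0.012 m and angle between opener's own z axis and vertical between 1.35 and 1.79 rad and contact force between opener and fuse_box below 0.05 N and linear speed of opener below 0.02 m/s).
It fails at once if the file is taken or pushed out of its slot (distance of file from where it was at the start of the episode above 0.03 m).
It fails at once if a bystander (bobbin or insulator) is moved by more than 30 mm (distance of any of bobbin, insulator from where it was at the start of the episode above 0.03 m).
It also fails if it takes over 72 s, if anything falls off the work surface, if the arm or the gripper's body presses on something with over 40 N, if the wrist force passes 120 N, or if a joint passes its speed limit or range.

ROBOT

A 6-joint arm with a two-finger parallel gripper is mounted at the origin on a cart in front of the work surface, level with it; the furniture and walls round the work are solid. World frame = base frame: x ahead of the robot, y to its left, z up, the work surface at z = 0. Lengths are in mm, angles in rad, forces in N, time in s.
With the tool pointing down it reaches from about 375 to 975 mm from the base axis. Payload 3.8 kg.
Tool frame: the origin (TCP) lies midway between the tips of the shut fingers; the grasp point (between the pads) lies 19 mm behind it (grip_point_offset is the distance from the TCP to the grasp point, in mm); z points along the fingers, y is the line along which they close (so a half turn about z gives the same grasp; the last joint's range is limited). The gripper opens to 88 mm and grips with 3 to 60 N. Pads are 18 mm wide; open, the fingers measure 123 mm over their backs; the gripper's body (75 mm by 187 mm) begins 45 mm behind the grasp point.
Start: joints at [-1.227, 0.264, 1.604, -0, 1.274, -0.037], TCP at [250.867, -626.645, 238.706] pointing down, gripper open.
Joint ranges: [-2.63, 2.63], [-0.94, 2.18], [0.31, 2.57], [-1.31, 4.45], [0, 2.66], [-2.55, 2.55]. Speed limits (rad/s): [2.57, 2.57, 3.14, 3.14, 3.14, 3.14].

INTERFACE

Orientations are given as a unit quaternion [w, x, y, z].
In Python, from station import observe, camera, camera_params, close_job, spot_in, regions_of, grip_point_offset gives the robot as it stands.
- The arm moves only by the tool step_arm, never from a script. Its argument "rows" is a list of rows, each an object of numbers: "jaw": the opening, from -1 (shut) to 1 (fully open); "x", "y", "z": the shift along the tool's x, y, z in mm; "roll": the turn about the tool's z in rad. A call has 1 to 12 rows; each row shifts and turns the commanded pose from where the row before left it, along the tool's axes as they then stand; what a row does not reach is not made up. A row lasts 1/10 s, in which the tool goes at most 50 mm and 8.59 degrees, less where a joint would pass 70% of its speed; a pose out of reach is approached as far as the arm can. A call with a gripper value outside its range is refused whole. The fingers move at their own pace and stop on an object; the grip force is fixed at half the most. Time passes only in rows, so rows that do not move let the fingers close. It gives the time, the measured TCP pose, the force, the opening and the grip force at its end, in the units of the state.
- observe(): the state, without advancing time (a new reading comes with each control period).
- camera(name): name is "scene" or "top" or "wrist"; returns the picture (400x640x3 uint8, blue, green, red); there is no depth.
- camera_params(name): a dict with "fov_y" (degrees; the focal length in pixels is half the picture's height over the tangent of half this angle, whatever the lens; pixels are square), "cx", "cy" (the principal point, pixels), "camera_from_world" (4x4, takes a point from world to camera coordinates); the wrist camera has in their place "hand_eye" (4x4, takes a point from camera to tool coordinates, whose origin is the TCP and whose axes are the flange's). Camera axes: x right, y down, z forward; pixel columns grow to the right and rows downward; lengths in mm; the calibration is good to about 2 mm. A picture is of the moment at which its call begins: read the wrist's pose just before it. camera_params takes no time and is no camera call.
- close_job(): hands the job in; it is judged then, once.
Trained networks look in the newest picture that a camera, given by its name, has taken for a name from the list of things; names that differ only in an ending like _2 or _b are one class to them, and where a whole thing is asked for, a point or a joint stands for the part that bears it (a point fixed in the world has none). Each returns a list of dicts, best first, with "p" (0 to 1); they miss things now and then, are a little off and sometimes report something else, mostly with a low value. They report only what shows in the picture. A call takes as long as a camera call.
- spot_in(camera, query): "centre" ([column, row] in pixels, amid what is visible of it).
- regions_of(camera, query): "mask" (400x640 bool, what is visible of it) and "centre" ([column, row] in pixels, amid what is visible of it).
The state is a dict: "t": time; "qpos": joint angles; "dq": joint speeds; "joint_efforts": joint torques, N m; "tcp_pos": TCP position; "tcp_rot": TCP orientation; "contact_force": force on the tool from outside, world axes, zero at the start; "torque": the same for the moment, N m; "width": finger opening in mm; "grip_force": force on a finger pad.
Only numpy, scipy, OpenCV 4.12 (cv2) and the standard library are available. Lean on these libraries where they do the work, as an engineer would, in place of code of your own. Each camera call takes 0.05 s, during which the arm holds its last target. There are 200 camera calls.

## Working session

There is one attempt and no reset: what is moved stays moved. The work goes in short steps, Python scripts to look and compute and a tool call to move; the robot and the scene stay as the last step left them, time stands still between calls to the robot, and variables do not carry over. Pictures are saved under pics/ and viewed, at most 10 in all, crops included, and the job is handed in when it is done.

Besides the shell and the picture viewer there is one more tool, called by a JSON object that holds its "name" and its "arguments". step_arm: Moves the arm, as the interface text tells. Its arguments: {"type":"object","properties":{"rows":{"type":"array"}},"required":["rows"]}

```bash
ls; mkdir -p pics
python3 - <<'E'
from station import *
import cv2, numpy as np
s=observe(); print({k:np.round(v,3).tolist() if not isinstance(v,(int,float)) else v for k,v in s.items()})
print(grip_point_offset if not callable(grip_point_offset) else grip_point_offset())
ims=[]
for n in ("scene","top"):
    im=camera(n); cv2.imwrite(f"pics/{n}0.png",im)
    p=camera_params(n); print(n,p)
    for q in ["fuse_box","pry_notch","cover_hinge","cover_edge","empty_way","tool_rack","opener","file","spare_carrier","bobbin","insulator"]:
        r=spot_in(n,q); print(n,q,[(np.round(d["centre"]).tolist(),round(d["p"],2)) for d in r[:2]])
print(camera_params("wrist"))
E
```

```text
pics
{'t': 0.0, 'qpos': [-1.227, 0.265, 1.605, -0.0, 1.274, -0.037], 'dq': [-0.001, -0.0, 0.001, 0.001, -0.001, 0.002], 'joint_efforts': [-0.0, -50.211, -35.688, 0.073, 0.029, -0.0], 'tcp_pos': [250.644, -625.983, 237.427], 'tcp_rot': [-0.001, 0.982, 0.189, -0.0], 'contact_force': [0.271, -0.051, 0.056], 'torque': [-0.004, 0.043, 0.063], 'grip_force': 0.0, 'width': 87.97234886495835}
18.700000000000003
scene {'fov_y': 48.63743070568946, 'cx': 319.0489129350442, 'cy': 202.02536153641427, 'camera_from_world': array([[-8.65133804e-01, -5.01541008e-01,  3.44751312e-04,
         4.07748681e+02],
       [-3.58702803e-01,  6.18264142e-01, -6.99343800e-01,
         2.85183058e+02],
       [ 3.50536447e-01, -6.05149625e-01, -7.14785374e-01,
         7.73332703e+02],
       [ 0.00000000e+00,  0.00000000e+00,  0.00000000e+00,
         1.00000000e+00]])}
scene fuse_box [([264.0, 220.0], 0.83), ([337.0, 140.0], 0.49)]
scene pry_notch [([264.0, 220.0], 0.74)]
scene cover_hinge [([260.0, 209.0], 0.94)]
scene cover_edge []
scene empty_way [([261.0, 218.0], 0.8)]
scene tool_rack [([346.0, 153.0], 0.7
[... 927 characters left out ...]
 263.0], 0.54)]
top tool_rack [([416.0, 190.0], 0.8), ([396.0, 188.0], 0.73)]
top opener [([427.0, 173.0], 0.78)]
top file [([394.0, 187.0], 0.71)]
top spare_carrier []
top bobbin [([197.0, 219.0], 0.47)]
top insulator [([280.0, 169.0], 0.69), ([285.0, 259.0], 0.49)]
{'fov_y': 63.38472831502629, 'cx': 316.8389690559719, 'cy': 199.2599738482543, 'hand_eye': array([[ 3.82790080e-04, -9.46176323e-01, -3.23651386e-01,
         8.48859035e+01],
       [ 9.99999910e-01,  4.22183452e-04, -5.15058535e-05,
        -4.10245976e-01],
       [ 1.85373878e-04, -3.23651337e-01,  9.46176399e-01,
        -1.45862193e+02],
       [ 0.00000000e+00,  0.00000000e+00,  0.00000000e+00,
         1.00000000e+00]])}
```

Run:
```python
import cv2
im=cv2.imread("pics/top0.png")
c=im[100:320,160:480]; cv2.imwrite("pics/top_c.png",cv2.resize(c,None,fx=2.5,fy=2.5,interpolation=cv2.INTER_CUBIC))
im=cv2.imread("pics/scene0.png")
c=im[90:350,200:430]; cv2.imwrite("pics/scene_c.png",cv2.resize(c,None,fx=2.3,fy=2.3,interpolation=cv2.INTER_CUBIC))
```

```text
(no output)
```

View pics/top_c.png

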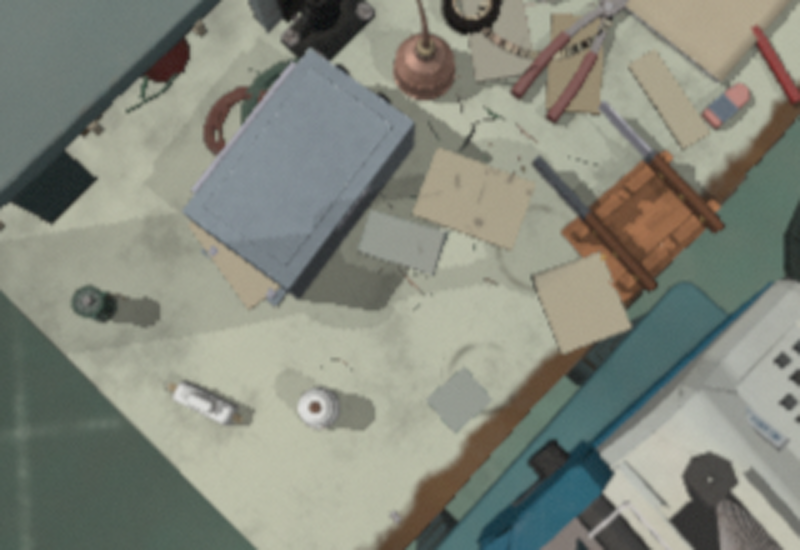

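View pics/scene_c.png

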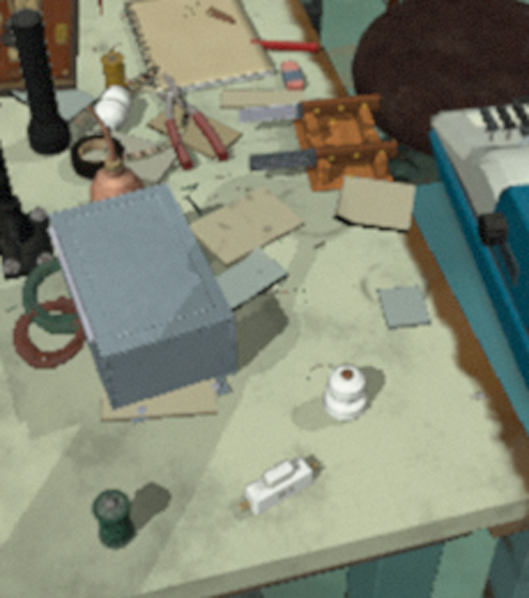

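The top view shows the box's cover with corners near (235,184), (284,120), (325,150), (276,218) in full-image pixels, front wall at the lower right. The opener (light thin blade) is in the rack's right slot around (427,173) and the file in the left slot around (394,187). The scene view agrees: the dark file bar is in front and the carrier lies near (320,299).

```bash
cat > h.py <<'E'
from station import *
import numpy as np, cv2
from scipy.spatial.transform import Rotation as R
def cam(n,s=None):
    p=camera_params(n); f=200/np.tan(np.radians(p["fov_y"]/2))
    if n=="wrist":
        s=s or observe(); T=np.eye(4); q=s["tcp_rot"]; T[:3,:3]=R.from_quat([q[1],q[2],q[3],q[0]]).as_matrix(); T[:3,3]=s["tcp_pos"]
        W=T@p["hand_eye"]
    else: W=np.linalg.inv(p["camera_from_world"])
    return f,p["cx"],p["cy"],W
def back(C,uv,z):
    f,cx,cy,W=C; d=W[:3,:3]@np.array([(uv[0]-cx)/f,(uv[1]-cy)/f,1]); o=W[:3,3]
    return o+d*(z-o[2])/d[2]
def proj(C,P):
    f,cx,cy,W=C; c=np.linalg.inv(W)@np.append(P,1); return np.array([cx+f*c[0]/c[2],cy+f*c[1]/c[2]])
def yaw(s): 
    q=s["tcp_rot"]; m=R.from_quat([q[1],q[2],q[3],q[0]]).as_matrix(); return m
E
python3 - <<'E'
from h import *
C=cam("top"); c=lambda u,v:(u/2.5+160,v/2.5+100)
for n,pts,z in [("box",[(187,210),(310,50),(413,125),(290,295)],82),("opener tip,handleend",[(603,106),(720,225)],40),("file",[(537,160),(653,288)],40),("carrier",[(172,385),(240,418),(205,400)],15),("insul",[(318,405)],45),("bobbin",[(93,300)],45),
 ("edge",[(380,545),(780,100),(250,545)],0)]:
    for p in pts: print(n,np.round(back(C,c(*p),z)))
C=cam("scene"); c=lambda u,v:(u/2.3+200,v/2.3+90)
for n,pts,z in [("box",[(50,222),(165,188),(235,320),(108,355)],82),("opener",[(240,113),(380,98)],40),("file",[(250,160),(395,148)],40),("carrier",[(240,508),(320,462)],10),("knob",[(288,470)],32)]:
    for p in pts: print("s",n,np.round(back(C,c(*p),z)))
print(np.round(yaw(observe()),2))
E
```

```text
box [580.  97.  82.]
box [727. -14.  82.]
box [ 652. -106.   82.]
box [501.   6.  82.]
opener tip,handleend [ 679. -289.   40.]
opener tip,handleend [ 560. -390.   40.]
file [ 628. -223.   40.]
file [ 503. -323.   40.]
carrier [428. 125.  15.]
carrier [396.  61.  15.]
carrier [414.  94.  15.]
insul [405. -14.  45.]
bobbin [506. 191.  45.]
edge [277. -65.   0.]
edge [ 694. -475.    0.]
edge [281.  55.   0.]
s box [721.  -5.  82.]
s box [ 654. -100.   82.]
s box [504.  11.  82.]
s box [576.  98.  82.]
s opener [ 682. -286.   40.]
s opener [ 557. -392.   40.]
s file [ 629. -221.   40.]
s file [ 503. -318.   40.]
s carrier [428. 131.  10.]
s carrier [392.  59.  10.]
s knob [405.  92.  32.]
[[ 0.93  0.37 -0.  ]
 [ 0.37 -0.93  0.  ]
 [-0.   -0.   -1.  ]]
```

View pics/scene0.png

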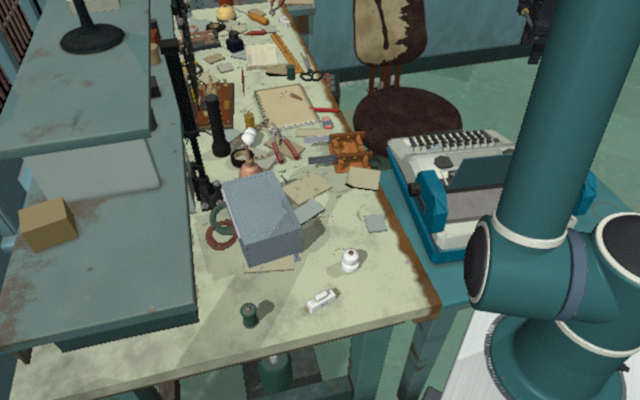

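```bash
cat >> h.py <<'E'
def go(x,y,z,psi=None,s=None):
    """shift in tool axes (mm) and roll (rad, done after shift) to reach world TCP, tool-x yaw psi deg"""
    s=s or observe(); m=yaw(s); d=m.T@(np.array([x,y,z])-s["tcp_pos"])
    y0=np.degrees(np.arctan2(m[1,0],m[0,0])); out=np.round(d,1).tolist()
    if psi is not None: out.append(round(float(-np.radians((psi-y0+180)%360-180)),4))
    return out, round(float(y0),2)
E
python3 -c "
from h import *
print(go(596,-360,140,40))"
```

```text
([419.5, -119.3, 98.7, -0.3174], 21.82)
```

The full scene shows a typewriter on a low side table to the right of the bench, under the present hand position, so I move across high first and then go down.

{"name": "step_arm", "arguments": {"rows": [{"jaw":-0.3,"x":42,"y":-12},{"jaw":-0.3,"x":42,"y":-12},{"jaw":-0.3,"x":42,"y":-12},{"jaw":-0.3,"x":42,"y":-12},{"jaw":-0.3,"x":42,"y":-12},{"jaw":-0.3,"x":42,"y":-12},{"jaw":-0.3,"x":42,"y":-12},{"jaw":-0.3,"x":42,"y":-12},{"jaw":-0.3,"x":42,"y":-12},{"jaw":-0.3,"x":42,"y":-11,"roll":-0.107},{"jaw":-0.3,"z":40,"roll":-0.105},{"jaw":-0.3,"z":40,"roll":-0.105}]}}

```text
invalid input at $.rows[0]: expected keys jaw, x, y, z, roll
```

Run:
```python
from h import *
s=observe(); print(np.round(s["tcp_pos"],1),s["t"],s["width"])
im=camera("wrist"); C=cam("wrist",s)
for q in ("opener","file","tool_rack"):
    for d in regions_of("wrist",q)[:2]:
        m=d["mask"].astype(np.uint8); r=cv2.minAreaRect(cv2.findNonZero(m)); print(q,round(d["p"],2),np.round(d["centre"]),np.round(cv2.boxPoints(r)).tolist())
        col={"opener":(0,255,0),"file":(0,0,255),"tool_rack":(255,0,0)}[q]
        cs,_=cv2.findContours(m,0,1); cv2.drawContours(im,cs,-1,col,1) if d["p"]>.5 else 0
cv2.imwrite("pics/w1.png",im)
```

```text
[ 250.9 -626.6  238.7] 1.2 87.78493061885904
```

View pics/w1.png

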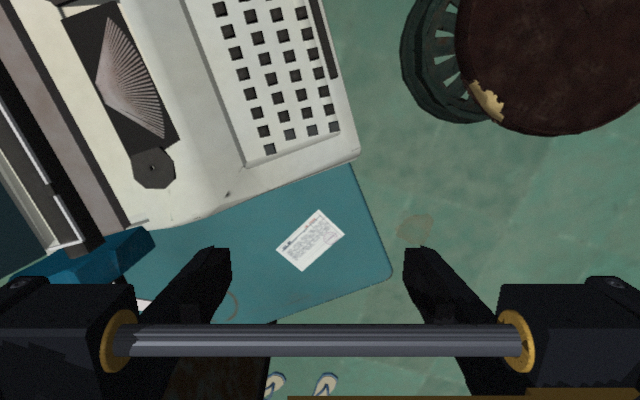

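The move was refused for missing keys; the picture only shows the typewriter and floor below the start pose. I'll resend the rows with every key.

{"name": "step_arm", "arguments": {"rows": [{"jaw":-0.3,"x":42,"y":-12,"z":0,"roll":0},{"jaw":-0.3,"x":42,"y":-12,"z":0,"roll":0},{"jaw":-0.3,"x":42,"y":-12,"z":0,"roll":0},{"jaw":-0.3,"x":42,"y":-12,"z":0,"roll":0},{"jaw":-0.3,"x":42,"y":-12,"z":0,"roll":0},{"jaw":-0.3,"x":42,"y":-12,"z":0,"roll":0},{"jaw":-0.3,"x":42,"y":-12,"z":0,"roll":0},{"jaw":-0.3,"x":42,"y":-12,"z":0,"roll":0},{"jaw":-0.3,"x":42,"y":-12,"z":0,"roll":0},{"jaw":-0.3,"x":42,"y":-11,"z":0,"roll":-0.107},{"jaw":-0.3,"x":0,"y":0,"z":40,"roll":-0.105},{"jaw":-0.3,"x":0,"y":0,"z":40,"roll":-0.105}]}}

```text
t: 2.6
tcp_pos: [599.5, -359.5, 160.2]
tcp_rot: [0.002, 0.938, 0.345, 0.002]
contact_force: [0.7, -0.6, -1.8]
width: 31.0
grip_force: 0.0
```

Run:
```python
from h import *
s=observe(); print(np.round(s["tcp_pos"],1),s["t"],s["width"])
im=camera("wrist"); C=cam("wrist",s)
for q in ("opener","file","tool_rack"):
    for d in regions_of("wrist",q)[:2]:
        m=d["mask"].astype(np.uint8); r=cv2.minAreaRect(cv2.findNonZero(m)); print(q,round(d["p"],2),np.round(d["centre"]),np.round(cv2.boxPoints(r)).tolist())
        col={"opener":(0,255,0),"file":(0,0,255),"tool_rack":(255,0,0)}[q]
        cs,_=cv2.findContours(m,0,1); cv2.drawContours(im,cs,-1,col,1) if d["p"]>.5 else 0
cv2.imwrite("pics/w2.png",im)
print(go(596,-360,140,40))
```

```text
[ 599.5 -359.5  160.2] 2.6 31.034372413720043
opener 0.6 [315. 170.] [[307.0, 248.0], [310.0, 50.0], [323.0, 50.0], [320.0, 248.0]]
opener 0.3 [213. 143.] [[197.0, 48.0], [214.0, 47.0], [229.0, 246.0], [212.0, 248.0]]
file 0.88 [210. 144.] [[197.0, 48.0], [214.0, 47.0], [230.0, 244.0], [213.0, 246.0]]
tool_rack 0.94 [268. 177.] [[193.0, 228.0], [194.0, 131.0], [336.0, 133.0], [335.0, 231.0]]
([-0.1, 0.3, 18.0, -0.0029], 39.84)
```

View pics/w2.png

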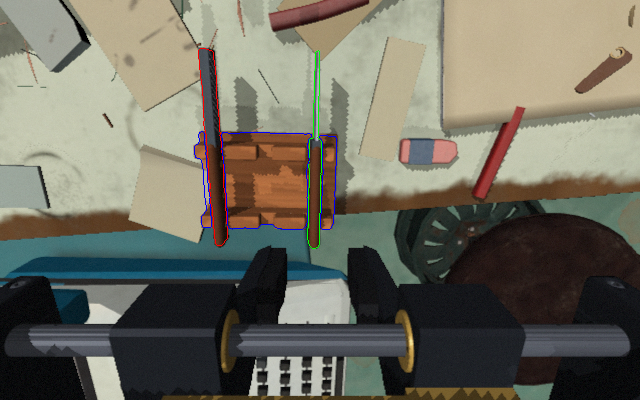

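The wrist view shows the opener (green outline) with its handle from (314,247) to (316,140) and its tip at (317,52). The file is in the left slot. I measure again now that the arm has settled.

Run:
```python
from h import *
s=observe(); print(np.round(s["tcp_pos"],1))
im=camera("wrist"); C=cam("wrist",s)
for q in ("opener","file"):
    d=regions_of("wrist",q)[0]
    ys,xs=np.nonzero(d["mask"]); 
    a=np.polyfit(ys,xs,1); y0,y1=ys.min(),ys.max(); print(q,round(d["p"],2),a,y0,y1)
    E=back(C,(np.polyval(a,y1),y1),42); T=back(C,(np.polyval(a,y0),y0),42)
    v=(T-E)[:2]; L=np.hypot(*v); u=v/L; print(np.round(E),np.round(T),"len",L,"yaw",np.degrees(np.arctan2(v[1],v[0])),"origin",E[:2]+48*u,T[:2]-118*u)
    O=(E[:2]+48*u+T[:2]-118*u)/2
    if q=="opener": print(go(*O,140,np.degrees(np.arctan2(v[1],v[0])),s))
```

```text
[ 595.9 -359.7  158. ]
opener 0.67 [-1.39236115e-02  3.20308801e+02] 47 246
[ 558. -391.   42.] [ 684. -288.   42.] len 162.85070478779056 yaw 39.143026732666414 origin [ 595.15355743 -360.38561189] [ 592.71105042 -362.37363097]
([-2.6, 0.1, 18.0, 0.0121], 39.84)
file 0.9 [8.59221295e-02 2.03271333e+02] 44 246
[ 505. -327.   42.] [ 633. -223.   42.] len 164.99854494002122 yaw 38.981736524953355 origin [ 541.84039897 -296.70542429] [ 541.06192136 -297.33541226]
```

{"name": "step_arm", "arguments": {"rows": [{"jaw":-0.3,"x":-2,"y":0,"z":40,"roll":0.012},{"jaw":-0.3,"x":0,"y":0,"z":40,"roll":0},{"jaw":-0.3,"x":0,"y":0,"z":32,"roll":0},{"jaw":-0.3,"x":0,"y":0,"z":20,"roll":0},{"jaw":-0.3,"x":0,"y":0,"z":0,"roll":0},{"jaw":-1,"x":0,"y":0,"z":0,"roll":0},{"jaw":-1,"x":0,"y":0,"z":0,"roll":0},{"jaw":-1,"x":0,"y":0,"z":0,"roll":0},{"jaw":-1,"x":0,"y":0,"z":0,"roll":0}]}}

```text
t: 3.85
tcp_pos: [595.5, -361.1, 29.3]
tcp_rot: [0.0, 0.942, 0.336, 0.0]
contact_force: [-4.1, 4.1, 5.4]
width: 9.7
grip_force: 29.8
```

{"name": "step_arm", "arguments": {"rows": [{"jaw":-1,"x":0,"y":0,"z":-20,"roll":0},{"jaw":-1,"x":0,"y":0,"z":-40,"roll":0},{"jaw":-1,"x":0,"y":0,"z":-30,"roll":0},{"jaw":-1,"x":0,"y":0,"z":0,"roll":0},{"jaw":-1,"x":0,"y":0,"z":0,"roll":0}]}}

```text
t: 4.35
tcp_pos: [596.0, -362.0, 118.8]
tcp_rot: [0.002, 0.942, 0.336, 0.001]
contact_force: [-0.4, 0.2, -2.3]
width: 9.6
grip_force: 29.7
```

Run:
```python
from h import *
s=observe(); print(np.round(s["tcp_pos"],1),np.round(s["contact_force"],1),s["width"],s["grip_force"])
camera("wrist"); C=cam("wrist",s); d=regions_of("wrist","opener")
for r in d[:2]:
    ys,xs=np.nonzero(r["mask"]); print(r["p"],ys.min(),ys.max(),np.polyfit(ys,xs,1))
O=proj(C,s["tcp_pos"]+np.array([0,0,18])); u=yaw(s)[:,0]
print("expect tip px",proj(C,s["tcp_pos"]+u*118+[0,0,8]),"handle end fwd",proj(C,s["tcp_pos"]+u*48+[0,0,8]))
s=observe(); print(np.round(s["tcp_pos"],1)); print(go(495,-165,100,53,s))
```

```text
[ 596.  -362.   118.8] [-0.4  0.2 -2.3] 9.610193992292746 29.71655761823058
0.83 0 323 [-7.79881491e-04  3.16654767e+02]
expect tip px [317.84012326  -5.89150279] handle end fwd [317.61993534 177.38991882]
[ 594.1 -360.7  115.4]
([47.3, -214.2, 15.8, -0.2392], 39.29)
```

{"name": "step_arm", "arguments": {"rows": [{"jaw":-1,"x":9,"y":-43,"z":0,"roll":0},{"jaw":-1,"x":9,"y":-43,"z":0,"roll":0},{"jaw":-1,"x":9,"y":-43,"z":0,"roll":0},{"jaw":-1,"x":10,"y":-43,"z":0,"roll":0},{"jaw":-1,"x":10,"y":-42,"z":0,"roll":-0.12},{"jaw":-1,"x":0,"y":0,"z":40,"roll":-0.12},{"jaw":-1,"x":0,"y":0,"z":40,"roll":0},{"jaw":-1,"x":0,"y":0,"z":25,"roll":0},{"jaw":-1,"x":0,"y":0,"z":0,"roll":0},{"jaw":-1,"x":0,"y":0,"z":0,"roll":0},{"jaw":-1,"x":0,"y":0,"z":0,"roll":0}]}}

```text
t: 5.55
tcp_pos: [495.9, -166.0, 11.8]
tcp_rot: [-0.0, 0.895, 0.446, -0.0]
contact_force: [0.7, -0.8, -1.3]
width: 10.0
grip_force: 30.0
```

{"name": "step_arm", "arguments": {"rows": [{"jaw":-1,"x":0,"y":0,"z":5,"roll":0},{"jaw":-1,"x":0,"y":0,"z":0,"roll":0},{"jaw":-1,"x":0,"y":0,"z":0,"roll":0}]}}

```text
t: 5.85
tcp_pos: [496.0, -166.1, 7.0]
tcp_rot: [0.0, 0.895, 0.447, 0.0]
contact_force: [0.6, -0.4, -1.6]
width: 9.3
grip_force: 30.0
```

{"name": "step_arm", "arguments": {"rows": [{"jaw":-1,"x":0,"y":0,"z":1.5,"roll":0},{"jaw":-1,"x":0,"y":0,"z":0,"roll":0},{"jaw":-1,"x":0,"y":0,"z":0,"roll":0}]}}

```text
t: 6.15
tcp_pos: [496.3, -166.1, 5.5]
tcp_rot: [0.0, 0.895, 0.447, 0.0]
contact_force: [0.1, -0.3, 0.2]
width: 9.2
grip_force: 30.0
```

{"name": "step_arm", "arguments": {"rows": [{"jaw":1,"x":0,"y":0,"z":0,"roll":0},{"jaw":1,"x":0,"y":0,"z":0,"roll":0},{"jaw":1,"x":0,"y":0,"z":0,"roll":0},{"jaw":1,"x":0,"y":0,"z":0,"roll":0},{"jaw":1,"x":0,"y":0,"z":0,"roll":0},{"jaw":1,"x":0,"y":0,"z":0,"roll":0},{"jaw":1,"x":0,"y":0,"z":0,"roll":0},{"jaw":1,"x":0,"y":0,"z":-40,"roll":0},{"jaw":1,"x":0,"y":0,"z":-45,"roll":0},{"jaw":1,"x":0,"y":0,"z":-45,"roll":0},{"jaw":1,"x":0,"y":0,"z":0,"roll":0},{"jaw":1,"x":0,"y":0,"z":0,"roll":0}]}}

```text
t: 7.35
tcp_pos: [497.0, -166.4, 136.8]
tcp_rot: [0.001, 0.895, 0.447, 0.001]
contact_force: [-0.2, 0.4, -0.5]
width: 88.0
grip_force: 0.0
```

Run:
```python
from h import *
s=observe(); print(np.round(s["tcp_pos"],1))
im=camera("wrist"); C=cam("wrist",s); 
for q in ("opener","fuse_box","pry_notch","cover_edge"):
  for d in regions_of("wrist",q)[:1]:
    m=d["mask"].astype(np.uint8); r=cv2.minAreaRect(cv2.findNonZero(m)); print(q,round(d["p"],2),np.round(d["centre"]),np.round(cv2.boxPoints(r)).tolist())
    cs,_=cv2.findContours(m,0,1); cv2.drawContours(im,cs,-1,(0,255,0) if q=="opener" else (0,0,255),1)
cv2.imwrite("pics/w3.png",im); cv2.imwrite("pics/w3r.png",camera("wrist"))
```

```text
[ 497.  -166.4  136.8]
opener 0.79 [300. 144.] [[285.0, 47.0], [309.0, 46.0], [315.0, 239.0], [290.0, 240.0]]
fuse_box 0.57 [335.   3.] [[183.0, 0.0], [448.0, 0.0], [448.0, 9.0], [183.0, 9.0]]
pry_notch 0.6 [334.   2.] [[183.0, 0.0], [448.0, 0.0], [448.0, 8.0], [183.0, 8.0]]
cover_edge 0.16 [100. 107.] [[64.0, 84.0], [138.0, 84.0], [138.0, 133.0], [64.0, 133.0]]
```

View pics/w3.png

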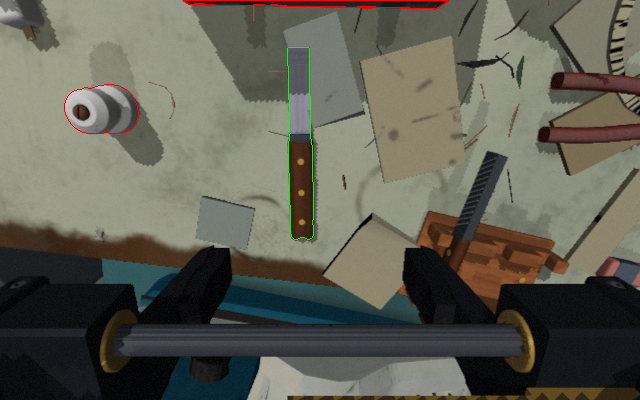

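The opener lies flat, with its handle from (303,240) to (299,138), its tip at (298,46), and the blade pointing at the box. Next I take a close look at the box from above.

{"name": "step_arm", "arguments": {"rows": [{"jaw":1,"x":40,"y":0,"z":-40,"roll":0},{"jaw":1,"x":40,"y":0,"z":-40,"roll":0},{"jaw":1,"x":40,"y":0,"z":-20,"roll":0},{"jaw":1,"x":30,"y":0,"z":0,"roll":0},{"jaw":1,"x":0,"y":0,"z":0,"roll":0},{"jaw":1,"x":0,"y":0,"z":0,"roll":0},{"jaw":1,"x":0,"y":0,"z":0,"roll":0}]}}

```text
t: 8.35
tcp_pos: [579.2, -54.1, 224.4]
tcp_rot: [-0.001, 0.895, 0.446, -0.001]
contact_force: [0.2, 0.1, -0.4]
width: 88.3
grip_force: 0.0
```

Run:
```python
from h import *
s=observe(); print(np.round(s["tcp_pos"],1))
im=camera("wrist"); C=cam("wrist",s); 
for q in ("opener","fuse_box","cover_edge"):
  for d in regions_of("wrist",q)[:1]:
    m=d["mask"].astype(np.uint8); r=cv2.minAreaRect(cv2.findNonZero(m)); print(q,round(d["p"],2),np.round(d["centre"]),np.round(cv2.boxPoints(r)).tolist())
    cs,_=cv2.findContours(m,0,1); cv2.drawContours(im,cs,-1,(0,255,0) if q=="opener" else (0,0,255),1)
cv2.imwrite("pics/w4.png",im); cv2.imwrite("pics/w4r.png",camera("wrist"))
import json; json.dump({"p":list(map(float,s["tcp_pos"])),"q":list(map(float,s["tcp_rot"]))},open("s4.json","w"))
```

```text
[579.2 -54.1 224.4]
opener 0.97 [308. 243.] [[299.0, 185.0], [317.0, 185.0], [317.0, 304.0], [299.0, 304.0]]
fuse_box 0.65 [316. 101.] [[200.0, 179.0], [201.0, 27.0], [434.0, 28.0], [433.0, 180.0]]
cover_edge 0.76 [320. 102.] [[199.0, 178.0], [201.0, 27.0], [435.0, 30.0], [433.0, 181.0]]
```

View pics/w4.png

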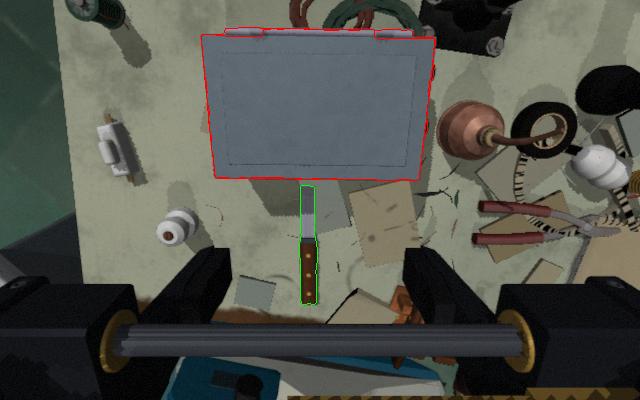

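The cover's corners are at (214,177), (420,180), (202,36) and (436,38). The opener runs from (309,304) to (308,185), slightly left of the cover's middle.

Run:
```python
from h import *
import json; j=json.load(open("s4.json")); s={"tcp_pos":np.array(j["p"]),"tcp_rot":j["q"]}
C=cam("wrist",s)
m=regions_of("wrist","cover_edge")
FL,FR,HL,HR=[back(C,p,82)[:2] for p in ((214.5,177.5),(420,179.5),(202,36),(436,38.5))]
print(np.round([FL,FR,HL,HR],1),np.linalg.norm(FL-FR),np.linalg.norm(HL-HR),np.linalg.norm(FL-HL))
c=(FL+FR+HL+HR)/4; v=(FR-FL)+(HR-HL); y=np.degrees(np.arctan2(v[1],v[0]))+90; x=np.array([np.cos(np.radians(y)),np.sin(np.radians(y))]); 
n=(FL+FR)/2
print("centre",c,"yaw",y,"notch",n,c-60*x)
E_=back(C,(309,304),8)[:2]; T=back(C,(308,184.5),5)[:2]; u=(T-E_)/np.linalg.norm(T-E_)
print("opener",E_,T,np.linalg.norm(T-E_),np.degrees(np.arctan2(u[1],u[0])),"origin mid",(E_+48*u+T-118*u)/2)
w=np.array([-x[1],x[0]])
for p in (E_,T): print("in notch frame x,y:",(p-n)@x,(p-n)@w)
for q,z in (((117,140),15),((106,152),32),((178,227),47)): print(np.round(back(C,q,z)))
print(np.degrees(np.arctan2(yaw(s)[1,0],yaw(s)[0,0])))
```

```text
[[ 507.9    8.6]
 [ 657.9 -106.4]
 [ 580.   101.2]
 [ 728.9  -13.2]] 189.0973665016951 187.75791426424522 117.33360261409703
centre [618.68664131  -2.45487504] yaw 52.49070337542245 notch [582.89181919 -48.89897297] [582.15323243 -50.05014829]
opener [ 458.06040357 -196.51159938] [557.06322397 -64.99228279] 164.6174021272549 53.028934652158355 origin mid [ 486.51240667 -158.71481756]
in notch frame x,y: -193.1030072814329 9.143215023729823
in notch frame x,y: -28.49286847373336 10.689592997007672
[423. 103.  15.]
[414.  97.  32.]
[423.  -9.  47.]
53.02345105726739
```

```bash
python3 -c "
from h import *
s=observe(); print(s['tcp_pos']); print(go(498.5,-142.7,100,53,s))"
```

```text
[580.04598442 -54.22058732 225.78185367]
([-119.7, -11.8, 125.8, -0.0003], 52.98)
```

{"name": "step_arm", "arguments": {"rows": [{"jaw":-0.1,"x":-40,"y":-4,"z":10,"roll":0},{"jaw":-0.1,"x":-40,"y":-4,"z":20,"roll":0},{"jaw":-0.1,"x":-40,"y":-4,"z":30,"roll":0},{"jaw":-0.1,"x":0,"y":0,"z":45,"roll":0},{"jaw":-0.1,"x":0,"y":0,"z":45,"roll":0},{"jaw":-0.1,"x":0,"y":0,"z":45,"roll":0},{"jaw":-0.1,"x":0,"y":0,"z":20,"roll":0},{"jaw":-0.1,"x":0,"y":0,"z":0,"roll":0},{"jaw":-0.1,"x":0,"y":0,"z":0,"roll":0}]}}

```text
t: 9.55
tcp_pos: [499.0, -142.4, 11.3]
tcp_rot: [-0.0, 0.895, 0.446, -0.0]
contact_force: [-0.3, -0.9, -0.9]
width: 39.4
grip_force: 0.0
```

{"name": "step_arm", "arguments": {"rows": [{"jaw":-0.1,"x":0,"y":0,"z":8,"roll":0},{"jaw":-0.1,"x":0,"y":0,"z":0,"roll":0},{"jaw":-0.1,"x":0,"y":0,"z":0,"roll":0}]}}

```text
t: 9.85
tcp_pos: [499.7, -142.4, 4.0]
tcp_rot: [0.001, 0.895, 0.447, 0.001]
contact_force: [-0.9, -0.6, 0.2]
width: 39.6
grip_force: 0.0
```

{"name": "step_arm", "arguments": {"rows": [{"jaw":-1,"x":0,"y":0,"z":0,"roll":0},{"jaw":-1,"x":0,"y":0,"z":0,"roll":0},{"jaw":-1,"x":0,"y":0,"z":0,"roll":0},{"jaw":-1,"x":0,"y":0,"z":0,"roll":0},{"jaw":-1,"x":0,"y":0,"z":0,"roll":0}]}}

```text
t: 10.35
tcp_pos: [499.1, -142.1, 3.4]
tcp_rot: [0.0, 0.895, 0.447, 0.0]
contact_force: [-0.1, 0.2, 3.5]
width: 19.3
grip_force: 30.0
```

{"name": "step_arm", "arguments": {"rows": [{"jaw":-0.3,"x":0,"y":0,"z":0,"roll":0},{"jaw":-0.3,"x":0,"y":0,"z":0,"roll":0},{"jaw":-0.3,"x":0,"y":0,"z":1,"roll":0},{"jaw":-0.3,"x":0,"y":0,"z":1,"roll":0},{"jaw":-0.3,"x":0,"y":0,"z":0,"roll":0},{"jaw":-0.3,"x":0,"y":0,"z":0,"roll":0}]}}

```text
t: 10.95
tcp_pos: [498.7, -142.1, 0.9]
tcp_rot: [-0.0, 0.895, 0.447, -0.0]
contact_force: [0.5, 0.1, 0.6]
width: 31.0
grip_force: 0.0
```

{"name": "step_arm", "arguments": {"rows": [{"jaw":-1,"x":0,"y":0,"z":0,"roll":0},{"jaw":-1,"x":0,"y":0,"z":0,"roll":0},{"jaw":-1,"x":0,"y":0,"z":0,"roll":0},{"jaw":-1,"x":0,"y":0,"z":0,"roll":0},{"jaw":-1,"x":0,"y":0,"z":0,"roll":0}]}}

```text
t: 11.45
tcp_pos: [498.8, -142.1, 1.0]
tcp_rot: [0.0, 0.895, 0.447, 0.0]
contact_force: [0.1, -0.1, -1.3]
width: 19.2
grip_force: 30.0
```

{"name": "step_arm", "arguments": {"rows": [{"jaw":-1,"x":0,"y":0,"z":-10,"roll":0},{"jaw":-1,"x":0,"y":0,"z":-20,"roll":0},{"jaw":-1,"x":0,"y":5,"z":-20,"roll":0.007},{"jaw":-1,"x":0,"y":5,"z":-20,"roll":0},{"jaw":-1,"x":14,"y":0,"z":0,"roll":0},{"jaw":-1,"x":0,"y":0,"z":0,"roll":0},{"jaw":-1,"x":0,"y":0,"z":0,"roll":0}]}}

```text
t: 12.15
tcp_pos: [514.4, -136.1, 70.0]
tcp_rot: [-0.001, 0.896, 0.444, -0.001]
contact_force: [-0.0, 1.3, -1.1]
width: 19.4
grip_force: 30.0
```

Run:
```python
from h import *
s=observe(); print(np.round(s["tcp_pos"],1),np.round(s["contact_force"],1),s["width"])
im=camera("wrist"); C=cam("wrist",s); d=regions_of("wrist","opener")[0]
ys,xs=np.nonzero(d["mask"]); print(d["p"],ys.min(),ys.max(),xs.min(),xs.max())
m=yaw(s); print("expect tip",proj(C,s["tcp_pos"]+m[:,0]*98+[0,0,4]))
c=im[60:260,220:420]; a=cv2.resize(c,None,fx=2.5,fy=2.5,interpolation=cv2.INTER_CUBIC)
im=camera("scene"); C=cam("scene"); n=np.array([582.5,-49.5,75])
print(proj(C,n)); u,v=proj(C,n).astype(int); c=im[v-40:v+60,u-30:u+70]
b=cv2.resize(c,(500,500),interpolation=cv2.INTER_CUBIC); cv2.imwrite("pics/w5.png",cv2.resize(np.hstack([a,b]),(800,400)))
```

```text
[ 514.4 -136.1   70. ] [-0.   1.3 -1.1] 19.443228568794414
0.85 60 379 293 340
expect tip [317.38955918  54.42261382]
[285.94945975 198.86285557]
```

View pics/w5.png

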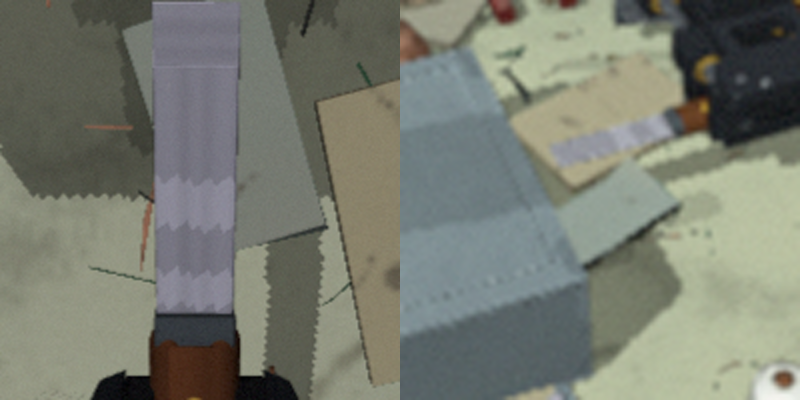

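The blade is straight ahead of the fingers with its tip at row 60, in line and short of the box front. I check its pitch from the way its apparent width changes along it.

Run:
```python
from h import *
s=observe(); im=camera("wrist"); print(s["tcp_pos"])
g=cv2.GaussianBlur(im,(1,5),0).astype(float).sum(2); hsv=cv2.cvtColor(im,cv2.COLOR_BGR2HSV)
f,cx,cy,_=cam("wrist",s); H=camera_params("wrist")["hand_eye"]
out=[]
for r in range(64,212,3):
    row=np.gradient(cv2.GaussianBlur(im[r-1:r+2].astype(np.float32).mean(0)[None],(3,1),0)[0].astype(float),axis=0)
    G=np.abs(row).sum(1)
    def pk(a,b):
        i=a+np.argmax(G[a:b]); y0,y1,y2=G[i-1:i+2]; return i+.5*(y0-y2)/(y0-2*y1+y2+1e-9)
    L=pk(288,306); Rr=pk(328,348); z=18*f/(Rr-L)
    p=H[:3,:3]@np.array([((L+Rr)/2-cx)/f*z,(r-cy)/f*z,z])+H[:3,3]
    out.append([r,L,Rr,*p])
o=np.array(out); print(np.round(o[::6],1))
a=o[(np.abs(o[:,5]-np.median(o[:,5]))<12)]; k=np.polyfit(a[:,3],a[:,5],1); print("tool z vs x:",k, "at tip", np.polyval(k,96),"root",np.polyval(k,26), "y",np.median(a[:,4]))
```

```text
[ 514.0035811  -136.52937503   69.64106795]
[[ 6.400e+01  2.958e+02  3.392e+02  9.470e+01  0.000e+00 -6.000e-01]
 [ 8.200e+01  2.958e+02  3.382e+02  8.770e+01 -2.000e-01  4.000e-01]
 [ 1.000e+02  2.889e+02  3.374e+02  8.100e+01 -1.600e+00 -2.020e+01]
 [ 1.180e+02  2.969e+02  3.371e+02  7.250e+01 -2.000e-01  3.300e+00]
 [ 1.360e+02  2.969e+02  3.368e+02  6.480e+01 -2.000e-01  1.700e+00]
 [ 1.540e+02  2.970e+02  3.369e+02  5.710e+01 -2.000e-01 -9.000e-01]
 [ 1.720e+02  2.908e+02  3.357e+02  5.340e+01 -1.600e+00 -1.940e+01]
 [ 1.900e+02  2.920e+02  3.373e+02  4.690e+01 -1.100e+00 -2.280e+01]
 [ 2.080e+02  2.972e+02  3.372e+02  3.420e+01 -0.000e+00 -9.200e+00]]
tool z vs x: [  0.13984293 -13.99331882] at tip -0.5683972642954522 root -10.357402566586405 y -0.24811701337349687
```

Run:
```python
from h import *
C=cam("scene"); s=observe(); u=yaw(s)[:,0]; p=s["tcp_pos"]+[0,0,4]
for t in (-.14,0,.14):
    for L in (26,96):
        print(t,L,np.round(proj(C,p+np.array([u[0]*np.cos(t),u[1]*np.cos(t),np.sin(t)])*L),1))
im=camera("scene"); c=im[170:220,275:355]; cv2.imwrite("pics/s6.png",cv2.resize(c,(800,500),interpolation=cv2.INTER_CUBIC))
d=regions_of("scene","opener")
for r in d[:1]:
    ys,xs=np.nonzero(r["mask"]); i=np.argmin(xs); print(r["p"],xs.min(),ys[xs<=xs.min()+1].mean(),xs.max())
    for x in range(xs.min(),xs.max(),5): print(x,ys[xs==x].mean(),(xs==x).sum())
```

```text
-0.14 26 [322.5 190.4]
-0.14 96 [293.3 202.1]
0 26 [322.4 189.2]
0 96 [292.6 197.8]
0.14 26 [322.6 188. ]
0.14 96 [292.8 193.3]
0.75 293 195.85714285714286 331
293 195.5 2
298 196.0 7
303 194.0 7
308 193.0 7
313 191.5 6
318 190.5 6
323 189.0 7
328 187.5 8
```

View pics/s6.png

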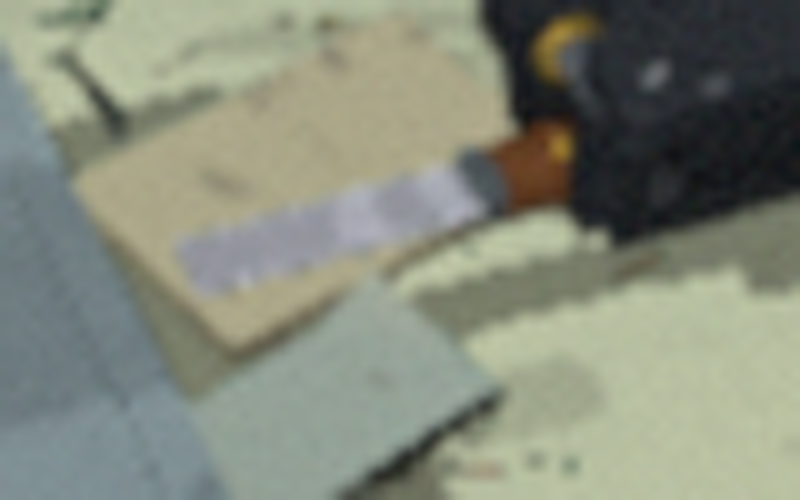

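The scene crop shows the blade with its tip at (294,197) and its root at (324,188). That slope is what a level blade should give, so I insert it slowly.

{"name": "step_arm", "arguments": {"rows": [{"jaw":-1,"x":8,"y":0,"z":0,"roll":0},{"jaw":-1,"x":6,"y":0,"z":0,"roll":0},{"jaw":-1,"x":6,"y":0,"z":0,"roll":0},{"jaw":-1,"x":6,"y":0,"z":0,"roll":0},{"jaw":-1,"x":0,"y":0,"z":0,"roll":0},{"jaw":-1,"x":0,"y":0,"z":0,"roll":0}]}}

```text
t: 13.05
tcp_pos: [531.2, -116.1, 71.0]
tcp_rot: [0.0, 0.896, 0.444, -0.0]
contact_force: [-0.2, 0.1, -0.4]
width: 19.2
grip_force: 30.0
```

{"name": "step_arm", "arguments": {"rows": [{"jaw":-1,"x":8,"y":0,"z":0,"roll":0},{"jaw":-1,"x":8,"y":0,"z":0,"roll":0},{"jaw":-1,"x":8,"y":0,"z":0,"roll":0},{"jaw":-1,"x":4,"y":0,"z":0,"roll":0},{"jaw":-1,"x":0,"y":0,"z":0,"roll":0},{"jaw":-1,"x":0,"y":0,"z":0,"roll":0}]}}

```text
t: 13.65
tcp_pos: [548.0, -94.0, 70.9]
tcp_rot: [-0.0, 0.896, 0.444, -0.0]
contact_force: [0.0, -0.1, -0.9]
width: 19.4
grip_force: 30.0
```

{"name": "step_arm", "arguments": {"rows": [{"jaw":-1,"x":0,"y":0,"z":3,"roll":0},{"jaw":-1,"x":0,"y":0,"z":3,"roll":0},{"jaw":-1,"x":0,"y":0,"z":3,"roll":0},{"jaw":-1,"x":0,"y":0,"z":0,"roll":0}]}}

```text
t: 14.05
tcp_pos: [548.6, -94.2, 62.4]
tcp_rot: [0.0, 0.896, 0.443, 0.001]
contact_force: [0.5, 0.5, 3.1]
width: 19.3
grip_force: 30.0
```

{"name": "step_arm", "arguments": {"rows": [{"jaw":-1,"x":0,"y":0,"z":3,"roll":0},{"jaw":-1,"x":0,"y":0,"z":3,"roll":0},{"jaw":-1,"x":0,"y":0,"z":0,"roll":0}]}}

```text
t: 14.35
tcp_pos: [549.5, -94.3, 58.1]
tcp_rot: [0.001, 0.896, 0.443, 0.001]
contact_force: [-1.7, 2.6, 10.1]
width: 19.3
grip_force: 30.0
```

{"name": "step_arm", "arguments": {"rows": [{"jaw":-1,"x":0,"y":0,"z":3,"roll":0},{"jaw":-1,"x":0,"y":0,"z":3,"roll":0},{"jaw":-1,"x":0,"y":0,"z":0,"roll":0}]}}

```text
t: 14.65
tcp_pos: [549.5, -94.0, 51.1]
tcp_rot: [0.001, 0.896, 0.443, 0.001]
contact_force: [1.1, 1.6, 4.6]
width: 19.7
grip_force: 30.0
```

{"name": "step_arm", "arguments": {"rows": [{"jaw":-1,"x":0,"y":0,"z":3,"roll":0},{"jaw":-1,"x":0,"y":0,"z":3,"roll":0},{"jaw":-1,"x":0,"y":0,"z":0,"roll":0}]}}

```text
t: 14.95
tcp_pos: [548.5, -94.3, 44.3]
tcp_rot: [0.0, 0.896, 0.443, 0.0]
contact_force: [1.1, -0.4, 3.5]
width: 19.6
grip_force: 30.0
```

{"name": "step_arm", "arguments": {"rows": [{"jaw":-1,"x":0,"y":0,"z":3,"roll":0},{"jaw":-1,"x":0,"y":0,"z":3,"roll":0},{"jaw":-1,"x":0,"y":0,"z":0,"roll":0},{"jaw":-1,"x":-8,"y":0,"z":-2,"roll":0},{"jaw":-1,"x":-8,"y":0,"z":-2,"roll":0},{"jaw":-1,"x":-6,"y":0,"z":-4,"roll":0},{"jaw":-1,"x":0,"y":0,"z":-4,"roll":0},{"jaw":-1,"x":0,"y":0,"z":0,"roll":0}]}}

```text
t: 15.75
tcp_pos: [534.1, -112.1, 50.2]
tcp_rot: [-0.0, 0.896, 0.443, -0.0]
contact_force: [-0.7, -0.4, -3.7]
width: 19.4
grip_force: 30.0
```

```bash
cat >> h.py <<'E'
def cover(n="scene"):
    """fit cover angle to the box mask's outline by silhouette overlap"""
    im=camera(n); C=cam(n); return im,C
E
python3 - <<'E'
from h import *
s=observe(); print(np.round(s["tcp_pos"],1),np.round(s["contact_force"],1))
im=camera("scene"); C=cam("scene"); cv2.imwrite("pics/s7.png",im)
d=regions_of("scene","opener"); 
for r in d[:1]:
    ys,xs=np.nonzero(r["mask"])
    for x in range(xs.min(),xs.max(),6): print(x,ys[xs==x].mean(),end="; ")
    print(r["p"])
c=np.array([618.7,-2.5]); a=np.radians(52.5); X=np.array([np.cos(a),np.sin(a)]); Y=np.array([-X[1],X[0]])
M=None
for q in ("cover_edge","fuse_box"):
    for r in regions_of("scene",q)[:1]:
        m=r["mask"]; ys,xs=np.nonzero(m); print(q,r["p"],xs.min(),xs.max(),ys.min(),ys.max())
        for th in (0,.05,.1,.15,.2,.25,.3):
            P=[]
            for h,w in ((0,95),(0,-95),(120,-95),(120,95)):
                P.append(proj(C,np.append(c+X*(60-h*np.cos(th))+Y*w,82+h*np.sin(th))))
            k=np.zeros(m.shape,np.uint8); cv2.fillPoly(k,[np.round(P).astype(np.int32)],1)
            print(th,np.round(P[2]),np.round(P[3]),"in cover frac",(k.astype(bool)&m).sum()/k.sum(), "iou",(k.astype(bool)&m).sum()/(k.astype(bool)|m).sum())
E
```

```text
[ 534.1 -112.1   50.2] [-0.7 -0.4 -3.7]
221 190.5; 227 195.0; 233 201.0; 239 209.5; 245 217.5; 251 220.5; 257 218.5; 263 218.64705882352942; 269 214.0; 275 215.0; 281 221.0; 287 226.0; 293 233.5; 299 237.6904761904762; 0.74
cover_edge 0.64 223 300 167 245
0 [272. 169.] [302. 227.] in cover frac 0.9545100077982844 iou 0.9132056702312857
0.05 [272. 167.] [302. 225.] in cover frac 0.9674525884161969 iou 0.9501636043292222
0.1 [272. 165.] [301. 223.] in cover frac 0.9717948717948718 iou 0.9580384226491405
0.15 [271. 163.] [301. 222.] in cover frac 0.9492808478425435 iou 0.9295774647887324
0.2 [270. 162.] [300. 220.] in cover frac 0.9435504469987228 iou 0.9082862060486845
0.25 [270. 160.] [300. 218.] in cover frac 0.9168556311413454 iou 0.8714080459770115
0.3 [269. 158.] [299. 216.] in cover frac 0.9015648662291772 iou 0.8432483474976393
fuse_box 0.7 222 302 167 272
0 [272. 169.] [302. 227.] in cover frac 0.9932414868728879 iou 0.6850125493008247
0.05 [272. 167.] [302. 225.] in cover frac 0.9894925679138903 iou 0.6903271947076703
0.1 [272. 165.] [301. 223.] in cover frac 0.9792307692307692 iou 0.6779691105982603
0.15 [271. 163.] [301. 222.] in cover frac 0.9568508705526116 iou 0.6625895509348244
0.2 [270. 162.] [300. 220.] in cover frac 0.9517241379310345 iou 0.6490158508970563
0.25 [270. 160.] [300. 218.] in cover frac 0.9251700680272109 iou 0.6277996238673278
0.3 [269. 158.] [299. 216.] in cover frac 0.9096415951539626 iou 0.609813874788494
```

Run:
```python
from h import *
a=cv2.imread("pics/scene0.png",0); b=cv2.imread("pics/s7.png",0); C=cam("scene")
c=np.array([618.7,-2.5]); A=np.radians(52.5); X=np.array([np.cos(A),np.sin(A)]); Y=np.array([-X[1],X[0]])
P=lambda h,w,th:proj(C,np.append(c+X*(60-h*np.cos(th))+Y*w,82+h*np.sin(th)))
for h,w in ((120,95),(120,-95),(116,60),(116,85),(100,90),(60,95),(5,95)):
    u,v=P(h,w,0).round().astype(int); r=7
    t=a[v-r:v+r+1,u-r:u+r+1]; S=b[v-r-16:v+r+9,u-r-6:u+r+7]
    R_=cv2.matchTemplate(S,t,cv2.TM_CCOEFF_NORMED); _,m,_,l=cv2.minMaxLoc(R_)
    print((h,w),(u,v),"shift",(l[0]-6,l[1]-16),round(m,2),"pred .1",np.round(P(h,w,.1)-P(h,w,0),1),".2",np.round(P(h,w,.2)-P(h,w,0),1))
```

```text
(120, 95) (np.int64(302), np.int64(227)) shift (-6, 3) 0.5 pred .1 [-0.4 -3.9] .2 [-1.5 -7.6]
(120, -95) (np.int64(272), np.int64(169)) shift (0, 0) 0.84 pred .1 [-0.7 -3.9] .2 [-1.8 -7.7]
(116, 60) (np.int64(294), np.int64(216)) shift (2, -1) 0.82 pred .1 [-0.5 -3.8] .2 [-1.5 -7.4]
(116, 85) (np.int64(298), np.int64(224)) shift (2, -1) 0.56 pred .1 [-0.5 -3.8] .2 [-1.5 -7.4]
(100, 90) (np.int64(292), np.int64(228)) shift (2, -5) 0.81 pred .1 [-0.5 -3.2] .2 [-1.4 -6.3]
(60, 95) (np.int64(273), np.int64(236)) shift (-6, 0) 0.89 pred .1 [-0.4 -1.9] .2 [-1.  -3.8]
(5, 95) (np.int64(246), np.int64(244)) shift (0, 0) 0.99 pred .1 [-0.  -0.2] .2 [-0.1 -0.3]
```

Run:
```python
from h import *
a=cv2.imread("pics/scene0.png")[140:260,215:345]; b=cv2.imread("pics/s7.png")[140:260,215:345]
w=cv2.resize(camera("wrist"),(400,250))
f=lambda i:cv2.resize(i,(400,345),interpolation=cv2.INTER_CUBIC)
t=cv2.resize(camera("top")[110:230,200:380],(400,250),interpolation=cv2.INTER_CUBIC)
cv2.imwrite("pics/cmp.png",np.vstack([np.hstack([f(a),f(b)]),np.hstack([w,t])]))
```

```text
(no output)
```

View pics/cmp.png

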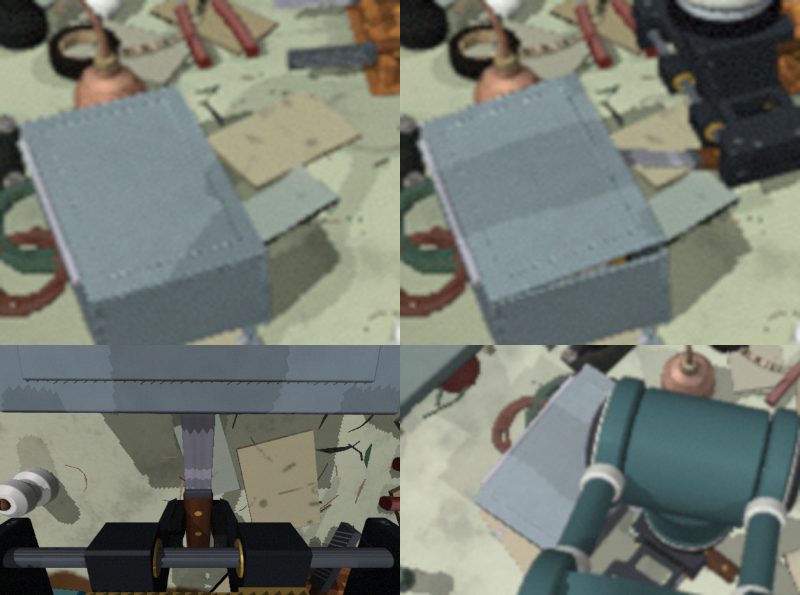

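The cover's front edge has come up: a dark wedge gap shows below it at the right corner, about 0.1 rad. The blade is still under the edge, so I lift along the arc.

{"name": "step_arm", "arguments": {"rows": [{"jaw":-1,"x":6,"y":0,"z":0,"roll":0},{"jaw":-1,"x":1,"y":0,"z":-5,"roll":0},{"jaw":-1,"x":1,"y":0,"z":-5,"roll":0},{"jaw":-1,"x":1,"y":0,"z":-5,"roll":0},{"jaw":-1,"x":0,"y":0,"z":0,"roll":0}]}}

```text
t: 16.55
tcp_pos: [541.0, -104.3, 66.2]
tcp_rot: [0.0, 0.896, 0.444, 0.001]
contact_force: [-0.5, 0.4, -3.4]
width: 19.4
grip_force: 30.0
```

{"name": "step_arm", "arguments": {"rows": [{"jaw":-1,"x":2,"y":0,"z":-6,"roll":0},{"jaw":-1,"x":2,"y":0,"z":-6,"roll":0},{"jaw":-1,"x":3,"y":0,"z":-6,"roll":0},{"jaw":-1,"x":3,"y":0,"z":-6,"roll":0},{"jaw":-1,"x":0,"y":0,"z":0,"roll":0}]}}

```text
t: 17.05
tcp_pos: [547.5, -96.2, 90.4]
tcp_rot: [0.001, 0.896, 0.444, 0.001]
contact_force: [-0.4, 0.3, -4.0]
width: 19.6
grip_force: 30.0
```

```bash
cat >> h.py <<'E'
c0=np.array([618.7,-2.5]); A0=np.radians(52.5); BX=np.array([np.cos(A0),np.sin(A0)]); BY=np.array([-BX[1],BX[0]])
def box(p): d=np.array(p[:2])-c0; return np.round([d@BX,d@BY],1)
def world(bx,by): return c0+BX*bx+BY*by
def cover_fit(n="scene"):
    camera(n); C=cam(n); 
    for q in ("cover_edge","cover_hinge"):
        for r in regions_of(n,q)[:1]:
            m=r["mask"]; best=[]
            for th in np.arange(0,1.73,.04):
                P=[proj(C,np.append(world(60-h*np.cos(th),w),82+h*np.sin(th))) for h,w in ((0,95),(0,-95),(120,-95),(120,95))]
                k=np.zeros(m.shape,np.uint8); cv2.fillPoly(k,[np.round(P).astype(np.int32)],1); k=k.astype(bool)
                best.append(((k&m).sum()/(k|m).sum(),th))
            print(q,round(r["p"],2),"theta fits",[(round(float(t),2),round(float(i),2)) for i,t in sorted(best)[::-1][:3]])
E
python3 - <<'E'
from h import *
s=observe(); print(np.round(s["tcp_pos"],1),box(s["tcp_pos"]),np.round(s["contact_force"],1)); cover_fit("scene")
E
```

```text
[547.5 -96.2  90.4] [-117.7   -0.5] [-0.4  0.3 -4. ]
```

{"name": "step_arm", "arguments": {"rows": [{"jaw":-1,"x":4,"y":0,"z":-7,"roll":0},{"jaw":-1,"x":5,"y":0,"z":-6,"roll":0},{"jaw":-1,"x":6,"y":0,"z":-6,"roll":0},{"jaw":-1,"x":6,"y":0,"z":-6,"roll":0},{"jaw":-1,"x":6,"y":0,"z":-5,"roll":0},{"jaw":-1,"x":6,"y":0,"z":-4,"roll":0},{"jaw":-1,"x":0,"y":0,"z":0,"roll":0}]}}

```text
t: 17.9
tcp_pos: [567.6, -69.4, 124.1]
tcp_rot: [0.0, 0.896, 0.444, 0.001]
contact_force: [-0.5, 0.1, -1.6]
width: 19.5
grip_force: 30.0
```

Run:
```python
from h import *
s=observe(); print(np.round(s["tcp_pos"],1),box(s["tcp_pos"]),np.round(s["contact_force"],1)); cover_fit("scene"); cover_fit("top")
for q in ("cover_edge","cover_hinge","fuse_box","empty_way","opener"): print(q,[(np.round(d["centre"]).tolist(),round(d["p"],2)) for d in spot_in("scene",q)[:2]])
C=cam("scene")
for th in (.5,.8,1.1,1.4): print(th,np.round([proj(C,np.append(world(60-120*np.cos(th),w),82+120*np.sin(th))) for w in (-95,95)]).tolist())
```

```text
[567.6 -69.4 124.1] [-84.2  -0.2] [-0.5  0.1 -1.6]
cover_edge 0.77 theta fits [(1.0, 0.95), (1.04, 0.91), (0.96, 0.9)]
cover_hinge 0.8 theta fits [(1.0, 0.94), (1.04, 0.92), (0.96, 0.89)]
cover_edge 0.69 theta fits [(1.0, 0.3), (0.96, 0.28), (1.04, 0.26)]
cover_edge [([244.0, 191.0], 0.79), ([283.0, 178.0], 0.73)]
cover_hinge [([245.0, 193.0], 0.85)]
fuse_box [([260.0, 212.0], 0.74)]
empty_way [([259.0, 216.0], 0.71)]
opener [([282.0, 177.0], 0.6)]
0.5 [[264.0, 151.0], [294.0, 210.0]]
0.8 [[253.0, 143.0], [282.0, 202.0]]
1.1 [[238.0, 138.0], [266.0, 199.0]]
1.4 [[221.0, 138.0], [247.0, 199.0]]
```

The fit gives the cover at about 1.0 rad. I push on towards 1.5.

{"name": "step_arm", "arguments": {"rows": [{"jaw":-1,"x":9,"y":0,"z":-4,"roll":0},{"jaw":-1,"x":9,"y":0,"z":-3,"roll":0},{"jaw":-1,"x":9,"y":0,"z":-2,"roll":0},{"jaw":-1,"x":9,"y":0,"z":-1,"roll":0},{"jaw":-1,"x":9,"y":0,"z":0,"roll":0},{"jaw":-1,"x":7,"y":0,"z":0,"roll":0},{"jaw":-1,"x":0,"y":0,"z":0,"roll":0}]}}

```text
t: 19.15
tcp_pos: [598.8, -27.9, 133.2]
tcp_rot: [0.0, 0.896, 0.444, 0.001]
contact_force: [0.1, -0.6, -1.0]
width: 19.4
grip_force: 30.0
```

Run:
```python
from h import *
s=observe(); print(np.round(s["tcp_pos"],1),box(s["tcp_pos"]),np.round(s["contact_force"],1)); cover_fit("scene")
```

```text
[598.8 -27.9 133.2] [-32.3   0.3] [ 0.1 -0.6 -1. ]
cover_edge 0.59 theta fits [(1.52, 0.82), (1.48, 0.76), (1.44, 0.65)]
cover_hinge 0.92 theta fits [(1.52, 0.85), (1.48, 0.75), (1.44, 0.64)]
```

{"name": "step_arm", "arguments": {"rows": [{"jaw":-1,"x":-40,"y":0,"z":0,"roll":0},{"jaw":-1,"x":-40,"y":3,"z":0,"roll":0},{"jaw":-1,"x":-40,"y":6,"z":0,"roll":0},{"jaw":-1,"x":-30,"y":6,"z":20,"roll":0},{"jaw":-1,"x":0,"y":0,"z":40,"roll":0},{"jaw":-1,"x":0,"y":0,"z":30,"roll":0},{"jaw":-1,"x":0,"y":0,"z":5,"roll":0},{"jaw":-1,"x":0,"y":0,"z":5,"roll":0},{"jaw":-1,"x":0,"y":0,"z":0,"roll":0}]}}

```text
t: 20.2
tcp_pos: [519.5, -157.4, 33.7]
tcp_rot: [0.0, 0.896, 0.444, 0.0]
contact_force: [-0.8, -0.9, -1.7]
width: 19.5
grip_force: 30.0
```

{"name": "step_arm", "arguments": {"rows": [{"jaw":-1,"x":0,"y":0,"z":4,"roll":0},{"jaw":-1,"x":0,"y":0,"z":4,"roll":0},{"jaw":-1,"x":0,"y":0,"z":4,"roll":0},{"jaw":-1,"x":0,"y":0,"z":4,"roll":0},{"jaw":-1,"x":0,"y":0,"z":0,"roll":0}]}}

```text
t: 20.7
tcp_pos: [519.4, -157.4, 17.2]
tcp_rot: [0.0, 0.896, 0.444, 0.0]
contact_force: [2.1, 0.2, 2.5]
width: 19.5
grip_force: 30.0
```

{"name": "step_arm", "arguments": {"rows": [{"jaw":-1,"x":0,"y":0,"z":4,"roll":0},{"jaw":-1,"x":0,"y":0,"z":4,"roll":0},{"jaw":-1,"x":0,"y":0,"z":3,"roll":0},{"jaw":-1,"x":0,"y":0,"z":2,"roll":0},{"jaw":-1,"x":0,"y":0,"z":0,"roll":0}]}}

```text
t: 21.2
tcp_pos: [518.2, -157.2, 3.4]
tcp_rot: [-0.0, 0.896, 0.443, -0.0]
contact_force: [0.2, 0.8, 1.2]
width: 19.5
grip_force: 30.0
```

{"name": "step_arm", "arguments": {"rows": [{"jaw":-0.3,"x":0,"y":0,"z":0,"roll":0},{"jaw":-0.3,"x":0,"y":0,"z":0,"roll":0},{"jaw":-0.3,"x":0,"y":0,"z":-20,"roll":0},{"jaw":-0.3,"x":0,"y":0,"z":-50,"roll":0},{"jaw":-0.3,"x":0,"y":0,"z":-50,"roll":0},{"jaw":-0.3,"x":0,"y":0,"z":-46,"roll":0},{"jaw":-0.3,"x":0,"y":0,"z":0,"roll":0},{"jaw":-0.3,"x":0,"y":0,"z":0,"roll":0}]}}

```text
t: 22.0
tcp_pos: [519.4, -157.6, 171.6]
tcp_rot: [0.001, 0.896, 0.443, 0.001]
contact_force: [-0.2, -0.1, 0.0]
width: 30.8
grip_force: 0.0
```

Run:
```python
from h import *
s=observe(); print(np.round(s["tcp_pos"],1))
camera("wrist"); C=cam("wrist",s)
d=regions_of("wrist","opener")[0]; r=cv2.minAreaRect(cv2.findNonZero(d["mask"].astype(np.uint8))); print(d["p"],r)
p=[back(C,q,8) for q in cv2.boxPoints(r)]; print(np.round(p),[box(q).tolist() for q in p])
print(go(414,97,170,63,s)); cover_fit("scene")
```

```text
[ 519.4 -157.6  171.6]
0.58 ((314.5, 158.5), (167.0, 23.0), 90.0)
[[ 568.  -74.    8.]
 [ 585.  -86.    8.]
 [ 486. -218.    8.]
 [ 467. -203.    8.]] [[-87.0, -3.4], [-86.9, -23.9], [-251.9, -25.8], [-251.9, -1.5]]
([138.4, -238.3, 1.0, -0.1809], 52.63)
cover_edge 0.78 theta fits [(1.52, 0.86), (1.48, 0.74), (1.44, 0.64)]
cover_hinge 0.64 theta fits [(1.52, 0.83), (1.48, 0.74), (1.44, 0.63)]
```

{"name": "step_arm", "arguments": {"rows": [{"jaw":-0.3,"x":23,"y":-40,"z":0,"roll":0},{"jaw":-0.3,"x":23,"y":-40,"z":0,"roll":0},{"jaw":-0.3,"x":23,"y":-40,"z":0,"roll":0},{"jaw":-0.3,"x":23,"y":-40,"z":0,"roll":0},{"jaw":-0.3,"x":23,"y":-40,"z":0,"roll":0},{"jaw":-0.3,"x":23,"y":-38,"z":0,"roll":-0.09},{"jaw":-0.3,"x":0,"y":0,"z":30,"roll":-0.09},{"jaw":-0.3,"x":0,"y":0,"z":0,"roll":0},{"jaw":-0.3,"x":0,"y":0,"z":0,"roll":0},{"jaw":-0.3,"x":0,"y":0,"z":0,"roll":0}]}}

```text
t: 23.25
tcp_pos: [413.8, 96.2, 140.4]
tcp_rot: [0.0, 0.854, 0.521, -0.0]
contact_force: [-1.0, -0.0, -0.5]
width: 30.9
grip_force: 0.0
```

Run:
```python
from h import *
s=observe(); print(np.round(s["tcp_pos"],1))
im=camera("wrist"); cv2.imwrite("pics/w8.png",im); C=cam("wrist",s)
for d in regions_of("wrist","spare_carrier")[:1]:
    m=d["mask"].astype(np.uint8); r=cv2.minAreaRect(cv2.findNonZero(m)); print(d["p"],r,m.sum())
    np.save("m8.npy",m)
    B=cv2.boxPoints(r); p=np.array([back(C,q,12)[:2] for q in B]); print(np.round(p,1),np.linalg.norm(p[0]-p[1]),np.linalg.norm(p[1]-p[2]))
    # white porcelain vs brass: top face z=20, knob z=32
    hsv=cv2.cvtColor(im,cv2.COLOR_BGR2HSV); w=((hsv[...,1]<45)&(hsv[...,2]>110)&(m>0)).astype(np.uint8)
    r=cv2.minAreaRect(cv2.findNonZero(w)); print("white",r)
    B=cv2.boxPoints(r); p=np.array([back(C,q,20)[:2] for q in B]); L=[np.linalg.norm(p[i]-p[(i+1)%4]) for i in (0,1)]; v=(p[1]-p[0]) if L[0]>L[1] else p[2]-p[1]
    a=np.degrees(np.arctan2(v[1],v[0]))%180; print(L,"centre",p.mean(0),"yaw y",a); print(go(*p.mean(0),141,a,s))
```

```text
[413.8  96.2 140.4]
0.92 ((314.0, 187.0), (82.0, 24.0), 90.0) 1670
[[420.4 136.7]
 [438.5 127.4]
 [404.5  59.7]
 [384.8  69.8]] 20.33393267643977 75.72690887245118
white ((313.24554443359375, 187.50430297851562), (22.610557556152344, 67.20018768310547), 1.005086064338684)
[np.float64(60.27000390244101), np.float64(18.745238737034565)] centre [412.64819639 100.90794776] yaw y 60.998601115035115
([3.6, -3.2, -0.6, 0.0313], 62.79)
```

{"name": "step_arm", "arguments": {"rows": [{"jaw":-0.3,"x":2.5,"y":-3,"z":35,"roll":0.014},{"jaw":-0.3,"x":0,"y":0,"z":35,"roll":0},{"jaw":-0.3,"x":0,"y":0,"z":30,"roll":0},{"jaw":-0.3,"x":0,"y":0,"z":17,"roll":0},{"jaw":-0.3,"x":0,"y":0,"z":0,"roll":0},{"jaw":-1,"x":0,"y":0,"z":0,"roll":0},{"jaw":-1,"x":0,"y":0,"z":0,"roll":0},{"jaw":-1,"x":0,"y":0,"z":0,"roll":0},{"jaw":-1,"x":0,"y":0,"z":0,"roll":0}]}}

```text
t: 24.25
tcp_pos: [413.4, 100.6, 24.5]
tcp_rot: [0.001, 0.856, 0.516, 0.002]
contact_force: [1.0, -0.5, 3.2]
width: 11.4
grip_force: 30.0
```

{"name": "step_arm", "arguments": {"rows": [{"jaw":-1,"x":0,"y":0,"z":-30,"roll":0},{"jaw":-1,"x":0,"y":0,"z":-48,"roll":0},{"jaw":-1,"x":0,"y":0,"z":-48,"roll":0},{"jaw":-1,"x":0,"y":0,"z":0,"roll":0},{"jaw":-1,"x":0,"y":0,"z":0,"roll":0}]}}

```text
t: 24.75
tcp_pos: [412.8, 100.7, 150.7]
tcp_rot: [0.001, 0.856, 0.516, 0.002]
contact_force: [0.4, -0.5, -1.6]
width: 11.5
grip_force: 30.0
```

Run:
```python
from h import *
s=observe(); print(s["tcp_pos"],s["width"],np.round(s["contact_force"],1)); print(go(*world(-70,0),150,52.5,s))
```

```text
[412.84908185 100.72567201 150.71313917] 11.522286643395816 [ 0.4 -0.5 -1.6]
([-64.2, 218.5, 1.3, 0.1686], 62.16)
```

{"name": "step_arm", "arguments": {"rows": [{"jaw":-1,"x":-13,"y":44,"z":0,"roll":0},{"jaw":-1,"x":-13,"y":44,"z":0,"roll":0},{"jaw":-1,"x":-13,"y":44,"z":0,"roll":0},{"jaw":-1,"x":-13,"y":44,"z":0,"roll":0},{"jaw":-1,"x":-12,"y":42,"z":0,"roll":0.085},{"jaw":-1,"x":0,"y":0,"z":0,"roll":0.084},{"jaw":-1,"x":0,"y":0,"z":0,"roll":0},{"jaw":-1,"x":0,"y":0,"z":0,"roll":0},{"jaw":-1,"x":0,"y":0,"z":0,"roll":0}]}}

```text
t: 25.65
tcp_pos: [573.1, -57.2, 147.7]
tcp_rot: [-0.001, 0.897, 0.443, -0.001]
contact_force: [0.5, 0.1, -0.5]
width: 11.5
grip_force: 30.0
```

Run:
```python
from h import *
s=observe(); print(np.round(s["tcp_pos"],1),box(s["tcp_pos"]))
im=camera("wrist"); cv2.imwrite("pics/w9.png",im); C=cam("wrist",s)
for q in ("empty_way","spare_carrier","fuse_box","cover_edge"):
    for d in regions_of("wrist",q)[:4]:
        m=d["mask"].astype(np.uint8); r=cv2.minAreaRect(cv2.findNonZero(m)); print(q,round(d["p"],2),np.round(d["centre"]),np.round(cv2.boxPoints(r)).tolist(),m.sum())
for bx in (-56,-30,0,30,56):
    print(bx,[(by,np.round(proj(C,np.append(world(bx,by),z))).tolist()) for by,z in ((-52,66),(0,34),(52,66),(-91,78),(91,78))])
```

```text
[573.1 -57.2 147.7] [-71.1   2.9]
empty_way 0.69 [317.  95.] [[146.0, 0.0], [504.0, 0.0], [504.0, 200.0], [146.0, 200.0]] 58957
spare_carrier 0.58 [318. 242.] [[298.0, 311.0], [298.0, 189.0], [336.0, 189.0], [336.0, 311.0]] 3399
fuse_box 0.78 [321.  92.] [[146.0, 0.0], [502.0, 0.0], [502.0, 200.0], [146.0, 200.0]] 58782
cover_edge 0.89 [329.   1.] [[148.0, 0.0], [500.0, 0.0], [500.0, 10.0], [148.0, 10.0]] 2987
-56 [(-52, [392.0, 189.0]), (0, [321.0, 178.0]), (52, [251.0, 189.0]), (-91, [452.0, 194.0]), (91, [192.0, 194.0])]
-30 [(-52, [395.0, 154.0]), (0, [321.0, 146.0]), (52, [248.0, 154.0]), (-91, [457.0, 158.0]), (91, [187.0, 157.0])]
0 [(-52, [399.0, 110.0]), (0, [321.0, 107.0]), (52, [245.0, 110.0]), (-91, [464.0, 112.0]), (91, [181.0, 111.0])]
30 [(-52, [403.0, 62.0]), (0, [322.0, 65.0]), (52, [242.0, 62.0]), (-91, [471.0, 61.0]), (91, [174.0, 60.0])]
56 [(-52, [406.0, 17.0]), (0, [322.0, 26.0]), (52, [239.0, 17.0]), (-91, [478.0, 13.0]), (91, [168.0, 12.0])]
```

Run:
```python
from h import *
im=cv2.imread("pics/w9.png"); hsv=cv2.cvtColor(im,cv2.COLOR_BGR2HSV)
roi=np.zeros(im.shape[:2],np.uint8); roi[15:200,185:460]=1
def blobs(mask,nm,mn=60):
    n,l,st,c=cv2.connectedComponentsWithStats(mask.astype(np.uint8)*roi)
    for i in range(1,n):
        if st[i,4]>mn:
            r=cv2.minAreaRect(cv2.findNonZero((l==i).astype(np.uint8))); print(nm,st[i].tolist(),np.round(c[i],1),np.round(r[0],1),np.round(r[1],1),round(r[2],1))
blobs((hsv[...,1]<40)&(hsv[...,2]>150),"white150"); blobs((hsv[...,1]<40)&(hsv[...,2]>200),"white200")
blobs((hsv[...,0]>12)&(hsv[...,0]<32)&(hsv[...,1]>90)&(hsv[...,2]>70),"brass",25)
for (u,v) in ((321,107),(321,146),(321,65),(399,110),(245,110),(290,107),(350,107)): print((u,v),im[v-2:v+3,u-2:u+3].mean((0,1)).round())
```

```text
white150 [235, 68, 24, 30, 294] [246.5  76. ] [246.5  82.5] [29. 23.] 90.0
white150 [381, 68, 27, 79, 694] [392.3 110.6] [393.6 107.2] [22.4 79.2] 4.5
white150 [237, 92, 15, 34, 396] [244.4 108.9] [244.  108.5] [33. 14.] 90.0
white150 [390, 93, 16, 34, 391] [397.3 109.4] [397.5 109.5] [13.  33.5] 4.2
white150 [238, 116, 23, 30, 432] [249.6 135.3] [249.  130.5] [29. 22.] 90.0
white150 [185, 171, 104, 29, 459] [223.9 194.8] [236.5 185. ] [103.  28.] 0.0
white150 [292, 191, 19, 9, 102] [302.  195.8] [301. 195.] [ 8. 18.] 90.0
white150 [323, 192, 28, 8, 143] [338.4 195.9] [336.5 195.5] [ 7. 27.] 90.0
white150 [353, 194, 69, 5, 235] [386.7 196.3] [387. 196.] [ 4. 68.] 90.0
white150 [421, 195, 34, 4, 100] [438.9 196.6] [437.5 196.5] [ 3. 33.] 90.0
white200 [238, 125, 16, 20, 171] [244.1 136.9] [245.3 134.5] [20.4 13.7] 83.7
brass [238, 46, 23, 18, 287] [249.2  53.9] [249.   54.5] [17. 22.] 90.0
brass [311, 47, 21, 15, 300] [320.6  54. ] [321.  54.] [14. 20.] 90.0
brass [382, 47, 24, 18, 278] [392.8  54.5] [393.5  55.5] [17. 23.] 90.0
brass [245, 148, 21, 14, 224] [254.8 154.6] [255.  154.5] [13. 20.] 90.0
brass [311, 149, 19, 14, 234] [320.  154.7] [320.  155.5] [13. 18.] 90.0
brass [376, 148, 21, 15, 210] [385.1 155.1] [386. 155.] [20. 14.] 0.0
brass [215, 184, 16, 8, 86] [222.6 188.1] [222.6 187.9] [ 6.8 15.2] 85.2
brass [411, 185, 15, 8, 85] [418.  189.3] [418.  188.5] [ 7. 14.] 90.0
brass [312, 191, 7, 9, 29] [314.5 195.1] [315. 195.] [6. 8.] 0.0
(321, 107) [14. 13. 12.]
(321, 146) [14. 17. 19.]
(321, 65) [12. 11. 11.]
(399, 110) [166. 169. 169.]
(245, 110) [167. 168. 169.]
(290, 107) [16. 14. 13.]
(350, 107) [15. 13. 14.]
```

Run:
```python
from h import *
s=observe(); C=cam("wrist",s); print(s["tcp_pos"])
a=back(C,(244.3,108.7),66)[:2]; b=back(C,(397.4,109.5),66)[:2]; print(a,b,np.linalg.norm(a-b)); m=(a+b)/2; v=a-b; yb=np.degrees(np.arctan2(v[1],v[0]))-90
print("way centre",m,"yaw",yb)
j1=back(C,(320.7,54),43)[:2]; j2=back(C,(320,154.8),43)[:2]; print("jaws",j1,j2,np.linalg.norm(j1-j2),(j1+j2)/2,np.degrees(np.arctan2(*(j1-j2)[::-1])))
# held carrier: white part & blades
im=cv2.imread("pics/w9.png"); hsv=cv2.cvtColor(im,cv2.COLOR_BGR2HSV)
br=((hsv[...,0]>12)&(hsv[...,0]<32)&(hsv[...,1]>90)&(hsv[...,2]>70)).astype(np.uint8); br[:186]=0; br[330:]=0; br[:,:285]=0; br[:,350:]=0
n,l,st,c=cv2.connectedComponentsWithStats(br); print([(st[i].tolist(),c[i].round().tolist()) for i in range(1,n) if st[i,4]>8])
for x in (-39,-30,0,30,39): 
    t=yaw(s)@np.array([x,0,12 if abs(x)>35 else 4])+s["tcp_pos"]; print(x,proj(C,t).round(1))
print(go(*m,150,yb,s))
```

```text
[574.3746908  -57.46385909 149.26382131]
[578.72347518  29.91758318] [661.38504231 -34.03947089] 104.51525940170654
way centre [620.05425875  -2.06094386] yaw 52.270099369886
jaws [642.30038826  26.99585789] [597.96324367 -30.46595673] 72.57852664922328 [620.13181596  -1.73504942] 52.34646692077731
[([312, 191, 7, 11, 34], [314.0, 196.0]), ([317, 191, 6, 14, 37], [320.0, 198.0]), ([313, 309, 11, 3, 20], [318.0, 310.0])]
-39 [317.1 312.6]
-30 [317.2 308.5]
0 [317.2 260.5]
30 [317.3 206.6]
39 [317.3 184.5]
([71.8, 2.6, -0.7, 0.0047], 52.54)
```

Run:
```python
from h import *
im=cv2.imread("pics/w9.png")
for r in range(176,226,2): print(r,[im[r,c].tolist() for c in (302,309,314,321,328)])
```

```text
176 [[56, 52, 47], [52, 48, 41], [52, 48, 45], [53, 49, 44], [55, 52, 47]]
178 [[53, 49, 44], [54, 52, 45], [56, 50, 46], [56, 53, 47], [57, 53, 49]]
180 [[53, 50, 45], [53, 50, 45], [51, 47, 41], [57, 52, 50], [54, 50, 45]]
182 [[56, 51, 46], [57, 51, 45], [52, 49, 43], [52, 49, 45], [53, 52, 47]]
184 [[53, 48, 45], [55, 54, 48], [52, 46, 42], [52, 50, 46], [58, 57, 51]]
186 [[54, 49, 45], [55, 51, 47], [57, 53, 48], [52, 49, 44], [58, 53, 47]]
188 [[53, 48, 45], [57, 49, 46], [66, 81, 87], [68, 85, 89], [55, 52, 48]]
190 [[62, 57, 54], [70, 64, 56], [119, 161, 184], [119, 156, 180], [84, 77, 69]]
192 [[147, 140, 124], [145, 138, 125], [119, 158, 180], [116, 156, 176], [147, 138, 125]]
194 [[162, 151, 139], [150, 140, 127], [106, 142, 163], [99, 137, 157], [159, 150, 137]]
196 [[179, 170, 170], [184, 171, 172], [109, 145, 166], [105, 141, 162], [148, 137, 135]]
198 [[166, 177, 168], [165, 176, 167], [103, 140, 163], [106, 144, 165], [165, 177, 167]]
200 [[164, 176, 167], [167, 176, 166], [106, 142, 163], [102, 140, 160], [165, 177, 166]]
202 [[188, 192, 191], [188, 193, 192], [106, 
[... 334 characters left out ...]
], [198, 199, 198], [195, 197, 196], [197, 200, 199], [197, 200, 199]]
212 [[203, 206, 205], [200, 202, 201], [199, 200, 201], [198, 199, 201], [199, 201, 200]]
214 [[209, 211, 210], [205, 207, 207], [207, 209, 207], [207, 209, 208], [204, 206, 207]]
216 [[230, 231, 231], [233, 234, 234], [233, 234, 234], [233, 234, 233], [233, 234, 234]]
218 [[239, 240, 239], [244, 244, 245], [244, 245, 245], [243, 245, 244], [243, 243, 244]]
220 [[231, 232, 231], [245, 246, 247], [246, 246, 248], [245, 245, 247], [244, 245, 245]]
222 [[214, 215, 215], [245, 246, 246], [245, 245, 246], [244, 245, 245], [240, 241, 241]]
224 [[220, 222, 222], [240, 241, 240], [242, 242, 242], [241, 242, 242], [232, 234, 233]]
```

The picture data agree (neighbours 104.5 mm apart against 104, middle at the jaws). The held carrier sits about 4.5 mm behind the TCP along the tool's x axis. I move over the way with that correction.

{"name": "step_arm", "arguments": {"rows": [{"jaw":-1,"x":26,"y":1,"z":0,"roll":0.004},{"jaw":-1,"x":26,"y":1,"z":0,"roll":0},{"jaw":-1,"x":24,"y":0.5,"z":0,"roll":0},{"jaw":-1,"x":0,"y":0,"z":30,"roll":0},{"jaw":-1,"x":0,"y":0,"z":20,"roll":0},{"jaw":-1,"x":0,"y":0,"z":20,"roll":0},{"jaw":-1,"x":0,"y":0,"z":0,"roll":0},{"jaw":-1,"x":0,"y":0,"z":0,"roll":0},{"jaw":-1,"x":0,"y":0,"z":0,"roll":0}]}}

```text
t: 26.8
tcp_pos: [623.6, 0.7, 80.0]
tcp_rot: [0.0, 0.898, 0.44, 0.001]
contact_force: [-1.1, 0.1, -0.5]
width: 11.4
grip_force: 30.0
```

Run:
```python
from h import *
s=observe(); print(np.round(s["tcp_pos"],1),np.round(s["contact_force"],1),box(s["tcp_pos"]))
t=np.array([620.1,-1.9])+4.4*yaw(s)[:2,0]; print("want",t,go(*t,57.6,52.3,s)); cover_fit("scene")
```

```text
[623.6   0.7  80. ] [-1.1  0.1 -0.5] [ 5.5 -1.9]
want [622.79359892   1.57915386] ([0.2, -1.2, 22.4, -0.0008], 52.25)
cover_edge 0.96 theta fits [(1.52, 0.82), (1.48, 0.73), (1.44, 0.63)]
cover_hinge 0.82 theta fits [(1.52, 0.82), (1.48, 0.73), (1.44, 0.64)]
```

{"name": "step_arm", "arguments": {"rows": [{"jaw":-1,"x":0,"y":-0.5,"z":6,"roll":0},{"jaw":-1,"x":0,"y":0,"z":6,"roll":0},{"jaw":-1,"x":0,"y":0,"z":5,"roll":0},{"jaw":-1,"x":0,"y":0,"z":3,"roll":0},{"jaw":-1,"x":0,"y":0,"z":0,"roll":0},{"jaw":-1,"x":0,"y":0,"z":0,"roll":0}]}}

```text
t: 27.55
tcp_pos: [622.6, 1.0, 58.7]
tcp_rot: [-0.0, 0.898, 0.44, -0.0]
contact_force: [0.2, -0.2, -0.9]
width: 11.6
grip_force: 30.0
```

{"name": "step_arm", "arguments": {"rows": [{"jaw":-1,"x":0,"y":0,"z":1,"roll":0},{"jaw":-1,"x":0,"y":0,"z":1,"roll":0},{"jaw":-1,"x":0,"y":0,"z":0,"roll":0}]}}

```text
t: 27.85
tcp_pos: [622.8, 0.8, 58.5]
tcp_rot: [0.0, 0.898, 0.44, 0.0]
contact_force: [-3.7, -1.0, 8.6]
width: 11.6
grip_force: 30.0
```

{"name": "step_arm", "arguments": {"rows": [{"jaw":-0.4,"x":0,"y":0,"z":0,"roll":0},{"jaw":-0.4,"x":0,"y":0,"z":0,"roll":0},{"jaw":-0.4,"x":0,"y":0,"z":0,"roll":0},{"jaw":-0.4,"x":0,"y":0,"z":-15,"roll":0},{"jaw":-0.4,"x":0,"y":0,"z":-35,"roll":0},{"jaw":-0.4,"x":-20,"y":0,"z":-40,"roll":0},{"jaw":-0.4,"x":-50,"y":0,"z":0,"roll":0},{"jaw":-0.4,"x":-10,"y":0,"z":0,"roll":0},{"jaw":-0.4,"x":0,"y":0,"z":0,"roll":0},{"jaw":-0.4,"x":0,"y":0,"z":0,"roll":0}]}}

```text
t: 28.85
tcp_pos: [573.8, -62.0, 147.1]
tcp_rot: [-0.0, 0.898, 0.44, 0.0]
contact_force: [-0.5, -0.1, 0.2]
width: 26.5
grip_force: 0.0
```

Run:
```python
from h import *
s=observe(); print(np.round(s["tcp_pos"],1),box(s["tcp_pos"]))
im=camera("wrist"); cv2.imwrite("pics/w10.png",im); C=cam("wrist",s)
hsv=cv2.cvtColor(im,cv2.COLOR_BGR2HSV); w=((hsv[...,1]<40)&(hsv[...,2]>150)).astype(np.uint8); w[:15]=0;w[185:]=0;w[:,:190]=0;w[:,455:]=0
ed=cv2.morphologyEx(w,cv2.MORPH_OPEN,np.ones((3,3)))
n,l,st,c=cv2.connectedComponentsWithStats(ed)
for i in range(1,n):
    if st[i,4]>40: print(st[i].tolist(),c[i].round(1),box(back(C,c[i],66)))
for y in (-52,0,52): print(y,"expected knob",proj(C,np.append(np.array([620.1,-1.9])+BY*y,66)).round(1))
for q in ("spare_carrier",): 
    for d in regions_of("wrist",q)[:3]: ys,xs=np.nonzero(d["mask"]); print(q,round(d["p"],2),np.round(d["centre"]),xs.min(),xs.max(),ys.min(),ys.max())
g=im.mean(2)
for u in (244,321,397):
    k=int(round(u)); col=g[20:175,k-3:k+4].mean(1); print(u,np.round(col[::5]).astype(int).tolist())
cover_fit("scene")
```

```text
[573.8 -62.  147.1] [-74.5  -0.6]
[306, 63, 22, 11, 181] [316.9  67. ] [23.8 -0.9]
[228, 64, 23, 16, 232] [238.6  69.3] [22.7 50.1]
[379, 64, 23, 14, 190] [390.4  68.5] [ 22.7 -48.7]
[311, 87, 13, 33, 349] [317.  102.6] [ 1.6 -0.9]
[232, 89, 13, 32, 353] [237.9 104.4] [ 0.7 52.4]
[385, 88, 14, 33, 346] [391.6 104.3] [  0.3 -51.1]
[232, 121, 23, 21, 396] [242.9 131.8] [-17.5  50.4]
[307, 120, 21, 21, 367] [317.1 130.6] [-17.   -0.8]
[376, 121, 21, 21, 361] [385.8 131.6] [-17.8 -48.3]
[211, 175, 8, 8, 53] [214.6 178.7] [-50.9  73.6]
-52 expected knob [394.2 102.6]
0 expected knob [316.8 103. ]
52 expected knob [239.5 103.4]
spare_carrier 0.71 [318.  97.] 302 331 45 152
spare_carrier 0.44 [301.  93.] 151 476 0 195
244 [50, 36, 178, 12, 12, 88, 81, 82, 83, 158, 169, 137, 137, 108, 125, 133, 136, 141, 144, 147, 139, 159, 175, 212, 201, 75, 66, 82, 18, 74, 62]
321 [50, 33, 66, 14, 12, 97, 92, 80, 115, 165, 152, 139, 133, 127, 157, 156, 157, 156, 157, 156, 138, 165, 168, 168, 155, 78, 78, 80, 11, 71, 50]
397 [55, 39, 81, 11, 13, 63, 58, 36, 59, 157, 167, 145, 139, 131, 154, 152, 143, 140, 133, 117, 110, 109, 101, 95, 76, 12, 11, 11, 10, 64, 49]
cover_edge 0.74 theta fits [(1.52, 0.83), (1.48, 0.69), (1.56, 0.61)]
cover_hinge 0.8 theta fits [(1.52, 0.84), (1.48, 0.72), (1.44, 0.62)]
```

The carrier is home: its knob is at (317,103) in line with the neighbours at (238,104) and (392,104), under 2 mm off centre. Next I go over the cover edge with shut fingers and push it closed from behind.

{"name": "step_arm", "arguments": {"rows": [{"jaw":-1,"x":0,"y":0,"z":-45,"roll":0},{"jaw":-1,"x":0,"y":0,"z":-45,"roll":0},{"jaw":-1,"x":40,"y":0,"z":0,"roll":0},{"jaw":-1,"x":40,"y":0,"z":0,"roll":0},{"jaw":-1,"x":40,"y":0,"z":0,"roll":0},{"jaw":-1,"x":32,"y":0,"z":0,"roll":0},{"jaw":-1,"x":0,"y":0,"z":0,"roll":0},{"jaw":-1,"x":0,"y":0,"z":0,"roll":0},{"jaw":-1,"x":0,"y":0,"z":0,"roll":0}]}}

```text
t: 30.0
tcp_pos: [666.2, 57.5, 236.5]
tcp_rot: [-0.0, 0.898, 0.44, -0.001]
contact_force: [-0.2, -0.8, 0.1]
width: 0.2
grip_force: 0.0
```

Run:
```python
from h import *
s=observe(); print(np.round(s["tcp_pos"],1),np.round(s["contact_force"],1),box(s["tcp_pos"]),s["width"])
```

```text
[666.2  57.5 236.5] [-0.2 -0.8  0.1] [76.5 -1.1] 0.17861819937111734
```

{"name": "step_arm", "arguments": {"rows": [{"jaw":-1,"x":0,"y":0,"z":20,"roll":0},{"jaw":-1,"x":0,"y":0,"z":20,"roll":0},{"jaw":-1,"x":0,"y":0,"z":12,"roll":0},{"jaw":-1,"x":0,"y":0,"z":0,"roll":0},{"jaw":-1,"x":0,"y":0,"z":0,"roll":0}]}}

```text
t: 30.5
tcp_pos: [666.6, 57.3, 185.3]
tcp_rot: [-0.0, 0.898, 0.44, -0.0]
contact_force: [0.4, -0.3, -0.2]
width: 0.3
grip_force: 0.0
```

{"name": "step_arm", "arguments": {"rows": [{"jaw":-1,"x":-10,"y":0,"z":0,"roll":0},{"jaw":-1,"x":-11,"y":0,"z":1,"roll":0},{"jaw":-1,"x":-11,"y":0,"z":2,"roll":0},{"jaw":-1,"x":-11,"y":0,"z":3,"roll":0},{"jaw":-1,"x":-9,"y":0,"z":5,"roll":0},{"jaw":-1,"x":-9,"y":0,"z":5,"roll":0},{"jaw":-1,"x":-9,"y":0,"z":5,"roll":0},{"jaw":-1,"x":0,"y":0,"z":0,"roll":0}]}}

```text
t: 31.3
tcp_pos: [622.0, 1.5, 162.4]
tcp_rot: [-0.001, 0.898, 0.44, -0.002]
contact_force: [-0.9, -0.2, -0.3]
width: 0.2
grip_force: 0.0
```

Run:
```python
from h import *
s=observe(); print(np.round(s["tcp_pos"],1),np.round(s["contact_force"],1),box(s["tcp_pos"])); cover_fit("scene")
```

```text
[622.    1.5 162.4] [-0.9 -0.2 -0.3] [ 5.2 -0.2]
cover_edge 0.87 theta fits [(0.88, 0.73), (0.84, 0.73), (0.92, 0.71)]
cover_hinge 0.88 theta fits [(0.88, 0.73), (0.84, 0.73), (0.92, 0.71)]
```

{"name": "step_arm", "arguments": {"rows": [{"jaw":-1,"x":-8,"y":0,"z":6,"roll":0},{"jaw":-1,"x":-7,"y":0,"z":8,"roll":0},{"jaw":-1,"x":-7,"y":0,"z":8,"roll":0},{"jaw":-1,"x":-5,"y":0,"z":9,"roll":0},{"jaw":-1,"x":-5,"y":0,"z":9,"roll":0},{"jaw":-1,"x":-4,"y":0,"z":9,"roll":0},{"jaw":-1,"x":-3,"y":0,"z":9,"roll":0},{"jaw":-1,"x":-2,"y":0,"z":7,"roll":0},{"jaw":-1,"x":0,"y":0,"z":0,"roll":0}]}}

```text
t: 32.35
tcp_pos: [597.3, -30.0, 97.2]
tcp_rot: [-0.001, 0.898, 0.44, -0.001]
contact_force: [-0.2, -1.5, 0.5]
width: 0.6
grip_force: 0.0
```

{"name": "step_arm", "arguments": {"rows": [{"jaw":-1,"x":-4,"y":0,"z":4,"roll":0},{"jaw":-1,"x":-4,"y":0,"z":4,"roll":0},{"jaw":-1,"x":0,"y":0,"z":3,"roll":0},{"jaw":-1,"x":0,"y":0,"z":2,"roll":0},{"jaw":-1,"x":0,"y":0,"z":0,"roll":0}]}}

```text
t: 32.85
tcp_pos: [594.1, -36.5, 87.4]
tcp_rot: [0.0, 0.898, 0.44, 0.0]
contact_force: [-0.2, 0.3, 2.5]
width: 0.4
grip_force: 1.4
```

{"name": "step_arm", "arguments": {"rows": [{"jaw":-1,"x":0,"y":0,"z":2,"roll":0},{"jaw":-1,"x":0,"y":0,"z":2,"roll":0},{"jaw":-1,"x":0,"y":0,"z":1,"roll":0},{"jaw":-1,"x":0,"y":0,"z":0,"roll":0}]}}

```text
t: 33.25
tcp_pos: [594.1, -36.4, 82.2]
tcp_rot: [0.0, 0.898, 0.44, 0.0]
contact_force: [-3.1, -0.8, 10.0]
width: 0.3
grip_force: 5.1
```

{"name": "step_arm", "arguments": {"rows": [{"jaw":-1,"x":0,"y":0,"z":2,"roll":0},{"jaw":-1,"x":0,"y":0,"z":0,"roll":0}]}}

```text
t: 33.45
tcp_pos: [594.1, -36.5, 82.0]
tcp_rot: [0.0, 0.898, 0.44, -0.0]
contact_force: [-8.3, -0.1, 20.6]
width: 0.3
grip_force: 10.2
```

{"name": "step_arm", "arguments": {"rows": [{"jaw":-1,"x":0,"y":0,"z":1.5,"roll":0},{"jaw":-1,"x":0,"y":0,"z":0,"roll":0},{"jaw":-1,"x":0,"y":0,"z":-8,"roll":0},{"jaw":-1,"x":0,"y":0,"z":-40,"roll":0},{"jaw":-1,"x":-40,"y":0,"z":-40,"roll":0},{"jaw":-1,"x":-40,"y":0,"z":-40,"roll":0},{"jaw":-1,"x":-40,"y":0,"z":-20,"roll":0},{"jaw":-1,"x":0,"y":0,"z":0,"roll":0},{"jaw":-1,"x":0,"y":0,"z":0,"roll":0}]}}

```text
t: 34.35
tcp_pos: [526.0, -124.2, 216.2]
tcp_rot: [0.0, 0.898, 0.439, 0.001]
contact_force: [1.0, 0.4, -0.4]
width: 0.6
grip_force: 0.0
```

Run:
```python
from h import *
s=observe(); print(np.round(s["tcp_pos"],1),np.round(s["contact_force"],1)); 
im=camera("scene"); cv2.imwrite("pics/s11.png",im)
a=cv2.imread("pics/scene0.png",0); b=cv2.cvtColor(im,cv2.COLOR_BGR2GRAY); s7=cv2.imread("pics/s7.png",0); C=cam("scene")
for h,w in ((120,95),(118,80),(118,60),(60,95)):
    u,v=proj(C,np.append(world(60-h,w),82)).round().astype(int); r=9; t=a[v-r:v+r+1,u-r:u+r+1]
    for nm,i in (("now",b),("pried",s7)):
        S=i[v-r-8:v+r+9,u-r-8:u+r+9]; _,m,_,l=cv2.minMaxLoc(cv2.matchTemplate(S,t,cv2.TM_CCOEFF_NORMED)); print((h,w),nm,(l[0]-8,l[1]-8),round(m,3), end=" | ")
    print()
cover_fit("scene")
for q in ("file","insulator","bobbin","opener"): print(q,[(np.round(d["centre"]).tolist(),round(d["p"],2)) for d in spot_in("scene",q)[:2]])
camera("wrist"); C=cam("wrist",s); 
for d in regions_of("wrist","opener")[:1]:
    r=cv2.minAreaRect(cv2.findNonZero(d["mask"].astype(np.uint8))); print(d["p"],r,[box(back(C,q,8)).tolist() for q in cv2.boxPoints(r)])
```

```text
[ 526.  -124.2  216.2] [ 1.   0.4 -0.4]
(120, 95) now (0, 0) 0.876 | (120, 95) pried (8, -6) 0.607 | 
(118, 80) now (0, 0) 0.845 | (118, 80) pried (2, -1) 0.627 | 
(118, 60) now (-5, 6) 0.494 | (118, 60) pried (2, -1) 0.791 | 
(60, 95) now (7, -2) 0.931 | (60, 95) pried (-8, 1) 0.912 | 
cover_edge 0.85 theta fits [(0.0, 0.94), (0.04, 0.92), (0.08, 0.88)]
cover_hinge 0.71 theta fits [(0.0, 0.96), (0.04, 0.94), (0.08, 0.9)]
file [([341.0, 158.0], 0.63), ([266.0, 218.0], 0.26)]
insulator [([347.0, 261.0], 0.58)]
bobbin [([346.0, 151.0], 0.63)]
opener [([331.0, 204.0], 0.78), ([263.0, 219.0], 0.21)]
0.61 ((329.5, 178.0), (138.0, 19.0), 90.0) [[-88.2, -4.2], [-88.3, -24.3], [-250.3, -26.8], [-250.1, -3.7]]
```

```bash
python3 -c "
from station import *
print(close_job())"
```

```text
the job is handed in; nothing more can be done
None
```

The job is handed in (the station returned no verdict): the carrier is home in the middle way, the cover reads shut, and the opener lies flat about 28 mm clear of the box. The file and insulator show where they were; the last check didn't find the bobbin, but the arm never went near it.

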